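Charge the burnishing iron with wax

TASK

Take the burnishing iron from its stand, dip its steel head into the white pot and press it gently down on the amber wax cake, enough that the cake visibly gives on its spring (roughly 5 N) but well short of pushing it to the bottom. Then lift the head clear of the pot and lay the iron back in both forks of its stand as it was. Keep out of the black wax and leave the other things on the bench where they are.

Things in the scene. Friction and masses are not known exactly. Their poses are not given: they have to be found in the camera images.
- iron: Loose burnishing iron, 190 mm, 0.17 kg. Origin on its axis 65 mm behind the tip, x towards the tip. From the tip back: round-ended steel head (18 mm dia, 28 long), 9 mm square shank, brass collar (32 mm dia, 6 thick, front at 96.5 mm), red wooden handle 24 x 24 mm square, from 104 to 190 mm. Starts in its stand, head down at 35 degrees, two handle faces upright. Balances about 75 mm from the tip.
- iron_tip (a point): The very end of the iron's round steel head, on its axis; axes as iron.
- iron_grip (a point): Middle of the iron's red handle, on its axis, 142 mm behind the tip; axes as iron.
- stand: Green fixed stand of the iron, dark base 120 x 70 mm. Origin: centre of its underside; x level, towards the iron's head. Two open-topped forks 38 and 92 mm behind the lying iron's tip, each 8 mm thick, slot 16 mm wide with flat floor and flared mouth, walls up to 19 mm above the shank's middle. The shank lies in both slots, the collar just behind the rear, higher fork.
- home_tip (a point): Fixed point of the stand where the iron's tip lies when the iron is in place, 35 mm above the bench.
- home_grip (a point): Fixed point of the stand where iron_grip lies when the iron is in place, about 116 mm above the bench.
- wax_pot: White steel pot, fixed, 104 mm outside, 96 mm inside, 80 mm high; a dark bar handle sticks out 66 mm at the rim along +x. Origin: centre of its underside, z up. In it a flat round cake of hard amber wax fills the bore, its top somewhere 25 to 55 mm below the rim (height not reported), so the iron must be held steeper than on its stand to reach it.
- wax_press (a joint): How far the amber wax cake is pushed down on its spring, in m: 0 at rest, 0.014 at the bottom stop; 0.8 N per mm after 1 N of preload.
- black_pot: Blue steel pot with black wax, fixed, otherwise the same as the white pot; not to be used. Origin at the centre of its underside.
- black_press (a joint): How far the black wax cake is pushed down on its spring, in m, 0 at rest.
- tack_tin: Closed aluminium tin, 60 mm in diameter, 45 mm high, loose; origin at the centre of its underside.
- polish_jar: Amber jar with a black lid, 60 mm in diameter, 50 mm high, loose; origin at the centre of its underside.
- dye_bottle: White bottle with a red cap, 56 mm in diameter, 140 mm high, loose; origin at the centre of its underside.
- last: Pale wooden shoe last, 220 mm long along its x axis (toe at +x), 75 mm wide, 75 mm high at the heel, loose; origin near the middle of its underside.
- hammer: Hammer lying on the bench, loose, its handle along its -x axis.
- shoe_brush: Brush lying on the bench, loose, its handle along its -x axis.

How it is judged:
On the way, in this order (a step that is already met when the one before it is completed fails the run):
1. the iron's head, inside the white pot, presses the amber wax at least 3 mm down on its spring for 0.2 s (value of joint wax_press above 0.003 m and horizontal distance between iron_tip and wax_pot below 0.046 m and height (world z) of iron_tip below 0.075 m), for 0.2 s.
2. the head is lifted clear, its tip at least 20 mm above the rim of the pot (height (world z) of iron_tip above 0.1 m), for 0.1 s.
At the end, for the whole second after the job is handed in: The iron lies still and released in both forks of its stand, its tip and the middle of its handle each within 14 mm of where they lay at the start, and the amber wax has sprung back (distance between iron_tip and home_tip below 0.014 m and distance between iron_grip and home_grip below 0.014 m and linear speed of iron below 0.02 m/s and value of joint wax_press below 0.002 m); the robot touches nothing.
It fails at once if the amber wax is pressed hard, more than 11 mm down (value of joint wax_press above 0.011 m).
It fails at once if the black wax is pressed (more than 2 mm down) (value of joint black_press above 0.002 m).
It fails at once if another thing on the bench is moved more than 30 mm (distance of any of tack_tin, polish_jar, dye_bottle, last, hammer, shoe_brush from where it was at the start of the episode above 0.03 m).
It also fails if it takes over 61 s, if anything falls off the work surface, if the arm or the gripper's body presses on something with over 40 N, if the wrist force passes 120 N, or if a joint passes its speed limit or range.

ROBOT

A 7-joint arm with a two-finger parallel gripper is mounted at the origin on the work surface. World frame = base frame: x ahead of the robot, y to its left, z up, the work surface at z = 0. Lengths are in m, angles in rad, forces in N, time in s.
With the tool pointing down it reaches from about 0.425 to 0.925 m from the base axis. Payload 6.8 kg.
Tool frame: the origin (TCP) lies midway between the tips of the shut fingers; the grasp point (between the pads) lies 19 mm behind it; z points along the fingers, x is the direction in which the jaws open and shut, and the axes are right-handed (so a half turn about z gives the same grasp; the last joint's range is limited). The gripper opens to 85 mm and grips with 20 to 120 N. Pads are 22 mm wide; open, the fingers measure 114 mm over their backs; the gripper's body (76 mm by 85 mm) begins 54 mm behind the grasp point. The pads swing forward as they close: fully open they stand 13 mm farther back than shut.
Start: joints at [-1.304, 0.477, 0.022, 1.555, -0.011, 1.109, -0.083], TCP at [0.247, 0.628, 0.197] pointing down, gripper open.
Joint ranges: [-2.96, 2.96], [-0.34, 2.1], [-1.41, 1.46], [0.24, 2.44], [-1.37, 4.51], [0.17, 1.92], [-2.96, 2.96]. Speed limits (rad/s): [2.39, 2.39, 3.14, 3.14, 3.14, 3.14, 3.14].

INTERFACE

Orientations are given as a unit quaternion [w, x, y, z].
In Python, from station import bot, imaging, nets gives the robot as it stands. The module is installed in compiled form; this text tells all that it offers.
- The arm moves only by the tool apply_moves, never from a script. Its argument "moves" is text: rows parted by semicolons, each of 7 numbers parted by spaces: the gripper command: -1 is fully open, 1 is shut, values between are in proportion, then the shift along the tool's x, y, z normalised to -1 to 1, where 1 is 120 mm, then the turn, a rotation vector about the tool's x, y, z normalised to -1 to 1, where 1 is 4 degrees. In form: hand dx dy dz rx ry rz; .... A call has 1 to 12 rows; each row shifts and turns the commanded pose from where the row before left it, along the tool's axes as they then stand; what a row does not reach is not made up. A row lasts 1/12 s, in which the tool goes at most 41.7 mm and 7.16 degrees, less where a joint would pass 70% of its speed; a pose out of reach is approached as far as the arm can. A call with a number of a shift or a turn outside -1 to 1 is refused whole. A call with a gripper value outside its range is refused whole. The fingers move at their own pace and stop on an object; "force" is the grip in N (left out, the last holds). Time passes only in rows, so rows that do not move let the fingers close. It gives the time, the measured TCP pose, the force and the opening at its end, in the units of the state.
- bot.get_obs(): the state, without advancing time (a new reading comes with each control period).
- imaging.read_camera(name): name is "scene" or "top" or "wrist"; returns a dict with "image" (420x560x3 uint8, red, green, blue), "fx", "fy", "cx", "cy" (pixels), "view" (4x4, takes a point from world to camera coordinates); the wrist camera has in their place "mount" (4x4, takes a point from camera to tool coordinates, whose origin is the TCP and whose axes are the tool frame's). Camera axes: x right, y down, z forward; pixel columns grow to the right and rows downward; lengths in m; the calibration is good to about 2 mm. A picture is of the moment at which its call begins: read the wrist's pose just before it. There is no depth.
- bot.hand_in(): hands the job in, once; it reports no verdict.
Trained networks look in a picture, given as the dict that the camera call returned (one of the last four; its "shot" number tells which), for a name from the list of things; names that differ only in an ending like _2 or _b are one class to them, and where a whole thing is asked for, a point or a joint stands for the part that bears it (a point fixed in the world has none). Each returns a list of dicts, best first, with "score" (0 to 1); they miss things now and then, are a little off and sometimes report something else, mostly with a low value. They report only what shows in the picture. A call takes as long as a camera call.
- nets.spot_in(picture, name): "rect" ([left, top, right, bottom] in pixels, round what is visible of it).
- nets.outline_of(picture, name): "region" (420x560 bool, what is visible of it) and "rect" ([left, top, right, bottom] in pixels, round what is visible of it).
- nets.spot_point(picture, name): "location" ([column, row] in pixels: a listed point, or the origin of a listed thing).
The state is a dict: "t": time; "q": joint angles; "joint_vel": joint speeds; "joint_torque": joint torques, N m; "eef_pos": TCP position; "tool_rot": TCP orientation; "contact_force": force on the tool from outside, world axes, zero at the start; "torque": the same for the moment, N m; "gripper_width": opening from 0.0 (shut) to 1.0 (fully open).
Only numpy, scipy, OpenCV 4.12 (cv2) and the standard library are available. Lean on these libraries where they do the work, as an engineer would, in place of code of your own. Each camera call takes 0.05 s, during which the arm holds its last target.

## Working session

There is one attempt and no reset: what is moved stays moved. The work goes in short steps, Python scripts to look and compute and a tool call to move; the robot and the scene stay as the last step left them, time stands still between calls to the robot, and variables do not carry over. Pictures are saved under pics/ and viewed, and the job is handed in when it is done.

Besides the shell and the picture viewer there is one more tool, called after ">>>" as a command line: name --argument value ..., lists and objects as JSON in quotes. apply_moves: Moves the arm, as the interface text tells. Scaled input: -1 to 1 covers 120 mm each way for a shift and 4 degrees each way for a turn. Its arguments: {"type":"object","properties":{"moves":{"type":"string"},"force":{"type":"number"}},"required":["moves"]}

```bash
mkdir -p pics; ls; python3 - <<'E'
from station import bot, imaging, nets
import cv2, numpy as np
print(bot.get_obs())
for n in ["scene","top","wrist"]:
    p=imaging.read_camera(n)
    cv2.imwrite(f"pics/a_{n}.png",p["image"][:,:,::-1])
    print(n,{k:v for k,v in p.items() if k!="image"})
    for o in ["iron","stand","wax_pot","black_pot","tack_tin","polish_jar","dye_bottle","last","hammer","shoe_brush"]:
        r=nets.spot_in(p,o)
        print(o,[(np.round(x["rect"]).tolist(),round(x["score"],2)) for x in r[:2]])
    for o in ["iron_tip","iron_grip","home_tip","home_grip","iron","stand","wax_pot","black_pot"]:
        r=nets.spot_point(p,o)
        print("pt",o,[(np.round(x["location"],1).tolist(),round(x["score"],2)) for x in r[:2]])
E
```

```text
pics
{'t': 0.0, 'q': array([-1.30411108,  0.4778359 ,  0.02234341,  1.55647848, -0.01151285,
        1.10930014, -0.08309178]), 'joint_vel': array([-0.00102077,  0.00059657, -0.00028053,  0.00061687, -0.00121412,
       -0.00063666, -0.0004919 ]), 'joint_torque': array([-1.09942728e-03, -5.96447647e+01,  1.60754833e+00, -2.81193978e+01,
        1.24240288e-02,  9.39383288e-03,  2.11324232e-05]), 'eef_pos': array([0.24687045, 0.62751065, 0.19589044]), 'tool_rot': array([ 5.86606729e-04,  8.26453974e-01,  5.63003492e-01, -7.43261381e-04]), 'contact_force': array([-0.33978599, -0.5195203 , -0.02018845]), 'torque': array([-0.0772742 ,  0.02896821, -0.08252284]), 'gripper_width': 1.0024640206658788}
scene {'fx': 461.4679658461438, 'fy': 461.4679658461438, 'cx': 272.9455380327184, 'cy': 208.8805597013973, 'view': array([[-0.74166177,  0.67056039, -0.01692875,  0.47822761],
       [ 0.51540808,  0.55354315, -0.65417466, -0.20365852],
       [-0.42929282, -0.49390155, -0.75615404,  1.37570851],
       [ 0.        ,  0.        ,  0.        ,  1.        ]]), 'shot': 1}
iron [([241.0, 169.0, 28
[... 2202 characters left out ...]
)]
wrist {'fx': 357.8736486633568, 'fy': 357.8736486633568, 'cx': 277.26969078760123, 'cy': 210.9333877499659, 'mount': array([[ 9.99999990e-01, -5.34263587e-06,  1.44736786e-04,
        -7.57746388e-05],
       [-4.12541638e-05,  9.47417314e-01,  3.20000674e-01,
        -8.15233255e-02],
       [-1.38835784e-04, -3.20000677e-01,  9.47417304e-01,
        -1.77295324e-01],
       [ 0.00000000e+00,  0.00000000e+00,  0.00000000e+00,
         1.00000000e+00]]), 'shot': 3}
iron []
stand []
wax_pot []
black_pot []
tack_tin []
polish_jar []
dye_bottle []
last []
hammer []
shoe_brush []
pt iron_tip []
pt iron_grip []
pt home_tip []
pt home_grip []
pt iron []
pt stand []
pt wax_pot []
pt black_pot []
```

View pics/a_scene.png

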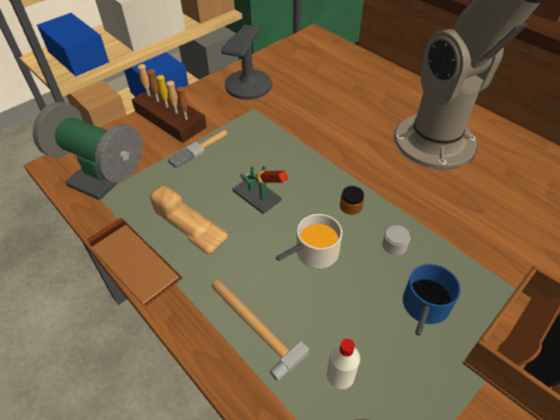

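View pics/a_top.png

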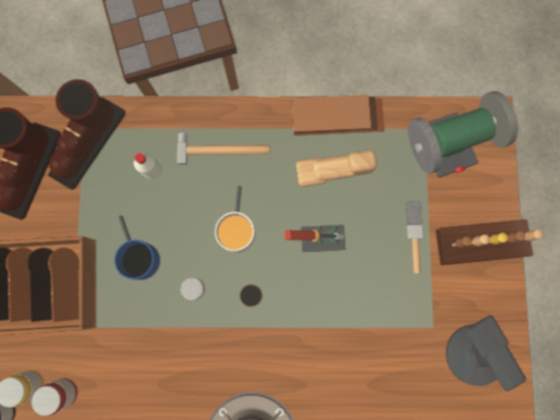

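```bash
cat > h.py <<'E'
import numpy as np, cv2
from scipy.spatial.transform import Rotation as R
def Rq(q): return R.from_quat([q[1],q[2],q[3],q[0]])
def proj(p,X,view=None):
    V=p["view"] if view is None else view
    X=np.atleast_2d(X); c=X@V[:3,:3].T+V[:3,3]
    return np.c_[p["fx"]*c[:,0]/c[:,2]+p["cx"],p["fy"]*c[:,1]/c[:,2]+p["cy"]]
def ray(p,uv,view=None):
    V=p["view"] if view is None else view
    d=np.array([(uv[0]-p["cx"])/p["fx"],(uv[1]-p["cy"])/p["fy"],1.])
    d=V[:3,:3].T@d; o=-V[:3,:3].T@V[:3,3]; return o,d/np.linalg.norm(d)
def onz(p,uv,z,view=None):
    o,d=ray(p,uv,view); return o+d*(z-o[2])/d[2]
def tri(rs):
    A=np.zeros((3,3));b=np.zeros(3)
    for o,d in rs:
        P=np.eye(3)-np.outer(d,d);A+=P;b+=P@o
    x=np.linalg.solve(A,b); return x,[np.linalg.norm(np.cross(x-o,d)) for o,d in rs]
def wview(p,obs):
    T=np.eye(4);T[:3,:3]=Rq(obs["tool_rot"]).as_matrix();T[:3,3]=obs["eef_pos"]
    return np.linalg.inv(T@p["mount"])
E
python3 - <<'E'
from h import *
from station import bot, imaging, nets
s=imaging.read_camera("scene");t=imaging.read_camera("top")
a=dict(iron_tip=([242.2,175.9],[343.7,235.1]),grip=([272.5,175.1],[298.8,234.2]),stand=([256.4,195.2],[324.5,234.6]),wax=([317.9,251.8],[236.7,233.6]),black=([426.9,303.7],[146.2,258.0]),hg=([267.8,180.1],[299.5,231.2]),ht=([241.7,179.8],[344.1,235.4]))
for k,(u,v) in a.items(): print(k,tri([ray(s,u),ray(t,v)]))
print(onz(t,[343.7,235.1],.035),onz(t,[299,233],.116),onz(s,[242,177],.035),onz(s,[270,177],.116))
for k in ["wax","black","stand"]: print(k,onz(s,a[k][0],0),onz(t,a[k][1],0))
for n,p in (("scene",s),("top",t)):
    im=p["image"][120:280,140:480] if n=="scene" else p["image"][130:310,110:450]
    cv2.imwrite(f"pics/b_{n}.png",cv2.resize(im,None,fx=2.35,fy=2.35,interpolation=cv2.INTER_CUBIC)[:,:,::-1])
E
```

```text
iron_tip (array([ 0.53382701, -0.24803885,  0.03548221]), [np.float64(0.001865525364618549), np.float64(0.0018655253646185702)])
grip (array([ 0.52841852, -0.12536388,  0.12372618]), [np.float64(0.0012480694636375256), np.float64(0.0012480694636375273)])
stand (array([ 0.53587441, -0.19546732,  0.00288676]), [np.float64(0.005920065705390079), np.float64(0.005920065705390257)])
wax (array([ 0.54190719,  0.0465874 , -0.00434596]), [np.float64(0.001804397351437816), np.float64(0.0018043973514377946)])
black (array([ 0.46985639,  0.30355271, -0.00513065]), [np.float64(0.009092957022180635), np.float64(0.009092957022180532)])
hg (array([ 0.53880455, -0.12879958,  0.11087344]), [np.float64(0.0029253842098826304), np.float64(0.0029253842098826573)])
ht (array([ 0.53473093, -0.25098756,  0.01897672]), [np.float64(0.001971025365624418), np.float64(0.0019710253656242812)])
[ 0.53521564 -0.24943152  0.035     ] [ 0.53150901 -0.12522024  0.116     ] [ 0.53546759 -0.24404347  0.035     ] [ 0.53292994 -0.13151035  0.116     ]
wax [0.5431725  0.04998573 0.        ] [0.54256831 0.04481533 0.        ]
black [4.67373197e-01 3.11767460e-01 1.11022302e-16] [0.47410888 0.29418942 0.        ]
stand [ 0.53063874 -0.19273962  0.        ] [ 0.54032435 -0.20001423  0.        ]
```

View zoomed.

```bash
cat >> h.py <<'E'
def plan(pos,rot,tp,tr,n,start=0):
    # straight line interpolation, per row body twist in units
    r0=Rq(rot);r1=tr; w=(r0.inv()*r1).as_rotvec()
    out=[]
    d=(np.array(tp)-pos)/n
    for i in range(n):
        Ri=r0*R.from_rotvec(w*i/n)
        s=Ri.inv().apply(d)/0.12
        out.append(np.r_[s,np.degrees(w)/n/4])
    return np.array(out)
def show(rows,g=-1):
    for r in rows: print(g,*[("%.3f"%x).rstrip('0').rstrip('.') if abs(x)>5e-4 else "0" for x in r],end="; ")
    print()
def tool(az,tilt=0):
    """tool z down, x azimuth az deg, then rotate about world-x-like tool x by tilt deg"""
    c,s=np.cos(np.radians(az)),np.sin(np.radians(az))
    M=np.array([[c,s,0],[s,-c,0],[0,0,-1]]).copy()
    return R.from_matrix(M)*R.from_rotvec([np.radians(tilt),0,0])
E
python3 - <<'E'
from h import *
from station import bot
o=bot.get_obs()
p=o["eef_pos"]
show(plan(p,o["tool_rot"],[0.50,0.20,0.30],tool(20),16))
E
```

```text
-1 -0.159 0.204 -0.054 0 0 0.758; -1 -0.148 0.212 -0.054 0 0 0.758; -1 -0.137 0.22 -0.054 0 0 0.758; -1 -0.125 0.227 -0.054 0 0 0.758; -1 -0.113 0.233 -0.054 0 0 0.758; -1 -0.1 0.239 -0.054 0 0 0.758; -1 -0.088 0.244 -0.054 0 0 0.758; -1 -0.075 0.248 -0.054 0 0 0.758; -1 -0.061 0.252 -0.054 0 0 0.758; -1 -0.048 0.255 -0.054 0 0 0.758; -1 -0.034 0.257 -0.054 0 0 0.758; -1 -0.021 0.258 -0.054 0 0 0.758; -1 -0.007 0.259 -0.054 0 0 0.758; -1 0.007 0.259 -0.054 0 0 0.758; -1 0.02 0.258 -0.054 0 0 0.758; -1 0.034 0.257 -0.054 0 0 0.758;
```

View pics/b_scene.png

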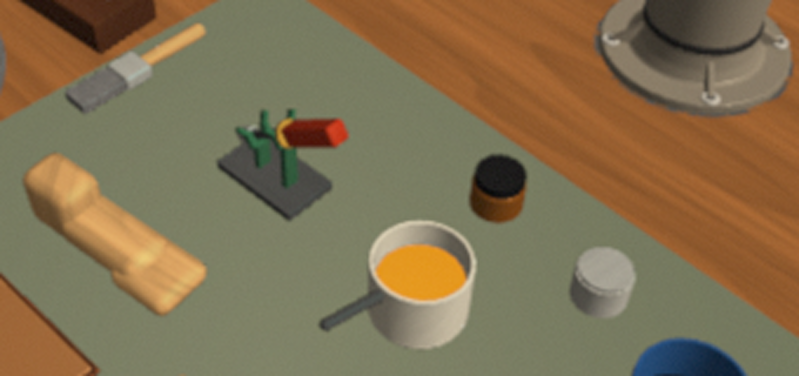

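View pics/b_top.png

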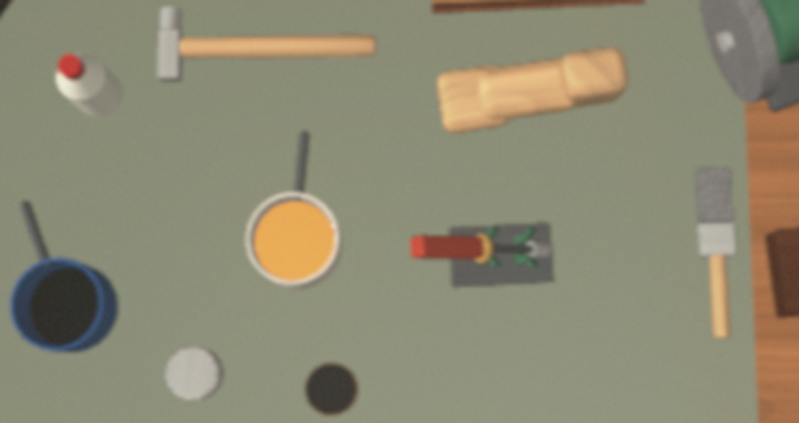

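The scene picture shows the iron at about (265,177) with its head to the left, on the stand. The amber pot is at (318,240) with its bar handle pointing +x, and the jar, tin and blue pot lie to the right. In the top view the iron runs from (287,234) at the handle end to (344,236) at the tip.

>>> apply_moves --moves "-1 -0.16 0.2 -0.1 0 0 0.8; -1 -0.15 0.21 -0.1 0 0 0.8; -1 -0.14 0.22 -0.1 0 0 0.8; -1 -0.125 0.23 -0.1 0 0 0.8; -1 -0.11 0.23 -0.1 0 0 0.8; -1 -0.1 0.24 -0.1 0 0 0.8; -1 -0.09 0.245 -0.1 0 0 0.8; -1 -0.075 0.25 0 0 0 0.8; -1 -0.06 0.25 0 0 0 0.8; -1 -0.05 0.25 0 0 0 0.8; -1 -0.035 0.25 0 0 0 0.8; -1 -0.02 0.25 0 0 0 0.8" --force 100

```text
t: 3.95
eef_pos: [0.43, 0.304, 0.2812]
tool_rot: [-0.0, 0.966, 0.258, 0.0]
contact_force: [0.3, 0.2, -0.2]
gripper_width: 1.002
```

```bash
python3 - <<'E'
from h import *
from station import bot
o=bot.get_obs()
p=o["eef_pos"]; print(p,Rq(o["tool_rot"]).as_matrix().round(3),o["q"].round(2),o["t"])
show(plan(p,o["tool_rot"],[0.50,-0.06,0.30],tool(0),12))
E
```

```text
[0.42997927 0.30396577 0.28117456] [[ 0.866  0.499  0.   ]
 [ 0.499 -0.866  0.001]
 [ 0.001 -0.    -1.   ]] [-0.98  0.15  0.28  1.82 -0.05  1.18 -0.16] 3.95
-1 -0.084 0.243 -0.013 -0.001 -0.001 0.624; -1 -0.073 0.247 -0.013 -0.001 -0.001 0.624; -1 -0.063 0.25 -0.013 -0.001 -0.001 0.624; -1 -0.052 0.252 -0.013 -0.001 -0.001 0.624; -1 -0.041 0.254 -0.013 -0.001 -0.001 0.624; -1 -0.03 0.256 -0.013 -0.001 -0.001 0.624; -1 -0.018 0.257 -0.013 -0.001 -0.001 0.624; -1 -0.007 0.257 -0.013 -0.001 -0.001 0.624; -1 0.004 0.257 -0.013 -0.001 -0.001 0.624; -1 0.015 0.257 -0.013 -0.001 -0.001 0.624; -1 0.026 0.256 -0.013 -0.001 -0.001 0.624; -1 0.038 0.255 -0.013 -0.001 -0.001 0.624;
```

>>> apply_moves --moves "-1 -0.08 0.245 0 0 0 0.62; -1 -0.07 0.25 0 0 0 0.62; -1 -0.06 0.25 0 0 0 0.62; -1 -0.05 0.25 0 0 0 0.62; -1 -0.04 0.25 0 0 0 0.62; -1 -0.03 0.255 0 0 0 0.62; -1 -0.02 0.255 0 0 0 0.62; -1 -0.01 0.255 0 0 0 0.62; -1 0.005 0.255 0 0 0 0.62; -1 0.015 0.255 0 0 0 0.62; -1 0.025 0.255 0 0 0 0.62; -1 0.04 0.255 0 0 0 0.62"

```text
t: 4.95
eef_pos: [0.5018, -0.0578, 0.2812]
tool_rot: [-0.0, 1.0, 0.002, 0.0]
contact_force: [1.1, 0.1, -0.2]
gripper_width: 0.999
```

```bash
python3 - <<'E'
from h import *
from station import bot, imaging, nets
o=bot.get_obs(); w=imaging.read_camera("wrist")
print(o["eef_pos"],Rq(o["tool_rot"]).as_matrix().round(3))
V=wview(w,o)
cv2.imwrite("pics/c_wrist.png",w["image"][:,:,::-1])
for n,z in [("iron_tip",.035),("iron_grip",.116),("home_tip",.035),("home_grip",.116),("stand",0),("wax_pot",0)]:
    r=nets.spot_point(w,n)
    for x in r[:2]: print(n,np.round(x["location"],1),round(x["score"],2),onz(w,x["location"],z,V).round(4))
for X in ([.534,-.247,.035],[.532,-.130,.116]): print(proj(w,X,V))
E
```

```text
[ 0.50182319 -0.05784559  0.28122384] [[ 1.     0.004  0.001]
 [ 0.004 -1.     0.001]
 [ 0.001 -0.001 -1.   ]]
iron_tip [299.7 299.5] 0.58 [ 0.5342 -0.2459  0.035 ]
iron_tip [432.4 285.8] 0.32 [ 0.7121 -0.224   0.035 ]
iron_grip [301.6 244.4] 0.88 [ 0.5284 -0.1281  0.116 ]
home_tip [296.8 303.5] 0.97 [ 0.5304 -0.2522  0.035 ]
home_grip [303.  249.7] 0.84 [ 0.53   -0.1342  0.116 ]
home_grip [300.6 305.1] 0.37 [ 0.5292 -0.2014  0.116 ]
stand [298.1 256.5] 0.57 [ 0.5329 -0.1983  0.    ]
[[299.53505218 300.19108729]]
[[304.97655355 246.06479484]]
```

View pics/c_wrist.png

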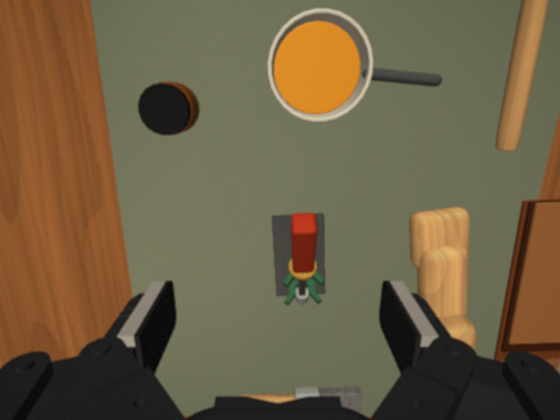

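```bash
python3 - <<'E'
from h import *
from station import bot, imaging, nets
from scipy.optimize import minimize
o=bot.get_obs(); w=imaging.read_camera("wrist"); t=imaging.read_camera("top"); s=imaging.read_camera("scene")
V=wview(w,o)
cv2.imwrite("pics/d_top.png",t["image"][:,:,::-1]);cv2.imwrite("pics/d_scene.png",s["image"][:,:,::-1])
def red(p):
    h=cv2.cvtColor(p["image"],cv2.COLOR_RGB2HSV); 
    return ((h[...,0]<6)|(h[...,0]>174))&(h[...,1]>150)&(h[...,2]>60)
a=np.radians(35)
def handle(prm):
    x,y,az,z=prm
    d=np.array([np.sin(az)*np.cos(a),-np.cos(az)*np.cos(a),-np.sin(a)]) # toward tip
    tip=np.array([x,y,z]); side=np.array([np.cos(az),np.sin(az),0]); up=np.cross(side,-d); 
    if up[2]<0: up=-up
    return np.array([tip-d*L+side*i*.012+up*j*.012 for L in (.104,.190) for i in (-1,1) for j in (-1,1)])
def cost(prm,p,m,VV,k=4):
    uv=proj(p,handle(prm),VV)
    hull=cv2.convexHull(uv.astype(np.float32))
    r=np.zeros((m.shape[0],m.shape[1]),np.uint8); cv2.fillConvexPoly(r,np.round(hull*16).astype(np.int32),1,shift=4)
    r=r>0
    return (r^m).sum()/ (r|m).sum()
for nm,p,VV,box in (("w",w,V,(200,290,270,330)),("t",t,t["view"],(220,250,275,350)),("s",s,s["view"],(160,190,230,300))):
    m=np.zeros((420,560),bool); m[box[0]:box[1],box[2]:box[3]]=red(p)[box[0]:box[1],box[2]:box[3]]
    vs=np.argwhere(m); print(nm,m.sum(),vs.min(0) if len(vs) else 0,vs.max(0) if len(vs) else 0)
    if m.sum()<50: continue
    best=None
    for x in np.arange(.522,.545,.001):
        for y in np.arange(-.258,-.238,.001):
            for az in np.radians([-6,-3,0,3,6]):
                c=cost((x,y,az,.035),p,m,VV)
                if best is None or c<best[0]: best=(c,x,y,np.degrees(az))
    print(nm,np.round(best,4))
# pot
h=cv2.cvtColor(w["image"],cv2.COLOR_RGB2HSV)
am=((h[...,0]>12)&(h[...,0]<25)&(h[...,1]>180)&(h[...,2]>150)).astype(np.uint8); am[:, :260]=0; am[:,380:]=0; am[130:]=0
c=max(cv2.findContours(am,0,2)[0],key=cv2.contourArea)
print("amber",cv2.fitEllipse(c),cv2.boundingRect(c))
wh=((h[...,1]<60)&(h[...,2]>150)).astype(np.uint8); wh[:, :260]=0; wh[:,380:]=0; wh[130:]=0
c=max(cv2.findContours(wh,0,2)[0],key=cv2.contourArea); print("white",cv2.fitEllipse(c),cv2.boundingRect(c))
for pc in ([.542,.047],[.542,.0475]):
  for z,r in ((.08,.052),(.08,.048),(.055,.048),(.04,.048),(.025,.048)):
    th=np.linspace(0,2*np.pi,200); uv=proj(w,np.c_[pc[0]+r*np.cos(th),pc[1]+r*np.sin(th),z+0*th],V); print(z,r,uv.min(0).round(1),uv.max(0).round(1))
E
```

```text
w 1234 [217 291] [273 316]
w [ 0.2374  0.543  -0.249   6.    ]
t 122 [232 296] [238 313]
t [ 0.6676  0.527  -0.256   3.    ]
s 196 [171 261] [181 287]
s [ 0.4601  0.523  -0.251   0.    ]
amber ((317.1648254394531, 69.89045715332031), (84.34801483154297, 90.73895263671875), 13.45546817779541) (275, 25, 86, 91)
white ((320.5580749511719, 67.7573471069336), (104.07735443115234, 112.9381103515625), 13.390172004699707) (268, 12, 106, 113)
0.08 0.052 [265.5   9.6] [371.4 123.4]
0.08 0.048 [269.6  14.4] [367.3 119.4]
0.055 0.048 [270.   19.4] [361.6 117.6]
0.04 0.048 [270.3  22. ] [358.5 116.7]
0.025 0.048 [270.6  24.5] [355.7 115.8]
0.08 0.052 [265.5   9. ] [371.4 122.9]
0.08 0.048 [269.6  13.8] [367.3 118.9]
0.055 0.048 [270.   18.8] [361.6 117.2]
0.04 0.048 [270.3  21.5] [358.6 116.2]
0.025 0.048 [270.6  24. ] [355.7 115.3]
```

```bash
python3 - <<'E'
from h import *
from station import bot, imaging
o=bot.get_obs(); w=imaging.read_camera("wrist"); V=wview(w,o)
a=np.radians(35)
im=cv2.resize(w["image"][195:315,240:380],None,fx=5,fy=5,interpolation=cv2.INTER_CUBIC)[:,:,::-1].copy()
def P(x,y,az,z,col):
    az=np.radians(az)
    d=np.array([np.sin(az)*np.cos(a),-np.cos(az)*np.cos(a),-np.sin(a)])
    tip=np.array([x,y,z]); side=np.array([np.cos(az),np.sin(az),0]); up=np.cross(side,-d)
    X=np.array([tip-d*L+side*i*.012+up*j*.012 for L in (.104,.190) for j in (-1,1) for i in (-1,1)])
    uv=(proj(w,X,V)-[240,195])*5
    for i,j in ((0,1),(2,3),(4,5),(6,7),(0,2),(1,3),(4,6),(5,7),(0,4),(1,5),(2,6),(3,7)): cv2.line(im,tuple(map(int,uv[i])),tuple(map(int,uv[j])),col,1)
    u=(proj(w,tip,V)-[240,195])[0]*5; cv2.circle(im,tuple(map(int,u)),4,col,1)
P(.534,-.247,0,.035,(255,0,0)); P(.534,-.247,3,.035,(0,255,0))
cv2.imwrite("pics/e.png",im)
E
```

```text
(no output)
```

View pics/e.png

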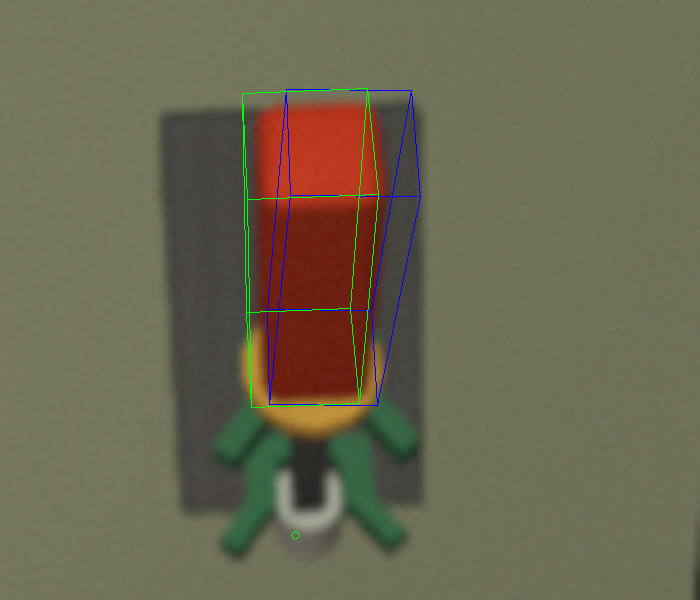

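View pics/d_top.png

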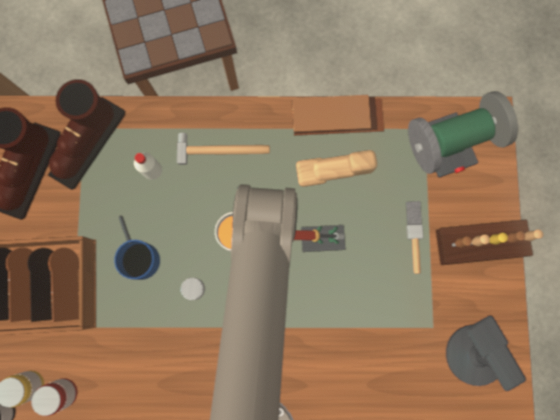

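>>> apply_moves --moves "-1 0.06 0.155 0.17 0 0 -0.175; -1 0.06 0.155 0.17 0 0 -0.175; -1 0.06 0.155 0.17 0 0 -0.175; -1 0.055 0.155 0.17 0 0 -0.175; -1 0 0 0 0 0 0; -1 0 0 0 0 0 0"

```text
t: 6.0
eef_pos: [0.5311, -0.1305, 0.1983]
tool_rot: [0.0, 1.0, 0.027, -0.001]
contact_force: [0.2, 0.4, 0.3]
gripper_width: 0.999
```

```bash
python3 - <<'E'
from h import *
from station import bot, imaging
o=bot.get_obs(); w=imaging.read_camera("wrist"); V=wview(w,o)
print(o["eef_pos"],Rq(o["tool_rot"]).as_matrix().round(3))
im=w["image"][:,:,::-1].copy()
a=np.radians(35)
def P(x,y,az,z,col):
    az=np.radians(az)
    d=np.array([np.sin(az)*np.cos(a),-np.cos(az)*np.cos(a),-np.sin(a)])
    tip=np.array([x,y,z]); side=np.array([np.cos(az),np.sin(az),0]); up=np.cross(side,-d)
    X=np.array([tip-d*L+side*i*.012+up*j*.012 for L in (.104,.190) for j in (-1,1) for i in (-1,1)])
    uv=proj(w,X,V)
    for i,j in ((0,1),(2,3),(4,5),(6,7),(0,2),(1,3),(4,6),(5,7),(0,4),(1,5),(2,6),(3,7)): cv2.line(im,tuple(map(int,uv[i])),tuple(map(int,uv[j])),col,1)
P(.536,-.249,3,.035,(0,255,0))
cv2.imwrite("pics/f.png",im)
E
```

```text
[ 0.53109105 -0.13050305  0.19833   ] [[ 0.999  0.053 -0.003]
 [ 0.053 -0.999 -0.001]
 [-0.003  0.    -1.   ]]
```

View pics/f.png

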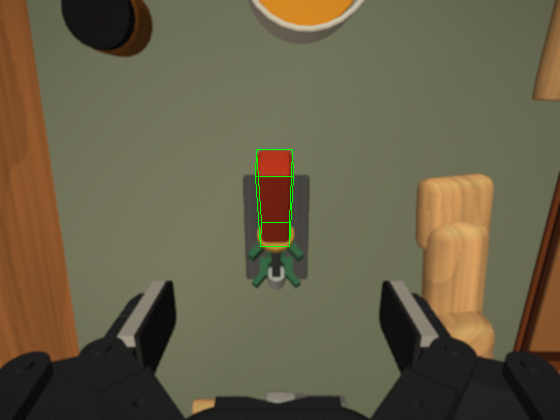

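>>> apply_moves --moves "-1 -0.008 0.02 0.15 0 0 0; -1 0 0 0.16 0 0 0; -1 0 0 0.16 0 0 0; -1 0 0 0.16 0 0 0; -1 0 0 0.1 0 0 0; -1 0 0 0.08 0 0 0; -1 0 0 0.05 0 0 0; -1 0 0 0 0 0 0; -1 0 0 0 0 0 0"

```text
t: 6.8
eef_pos: [0.5315, -0.1325, 0.0967]
tool_rot: [-0.0, 1.0, 0.028, 0.0]
contact_force: [-0.5, -0.4, 0.2]
gripper_width: 1.001
```

```bash
python3 - <<'E'
from h import *
from station import bot, imaging
o=bot.get_obs(); w=imaging.read_camera("wrist"); s=imaging.read_camera("scene")
print(o["eef_pos"],o["contact_force"],Rq(o["tool_rot"]).as_matrix().round(3))
cv2.imwrite("pics/g.png",np.hstack([w["image"][60:400,100:460],cv2.resize(s["image"][120:240,190:350],(440,340))])[:,:,::-1])
E
```

```text
[ 0.53148595 -0.13247011  0.09666186] [-0.54088514 -0.41566432  0.24100813] [[ 0.998  0.055  0.001]
 [ 0.055 -0.998  0.   ]
 [ 0.001 -0.    -1.   ]]
```

View pics/g.png

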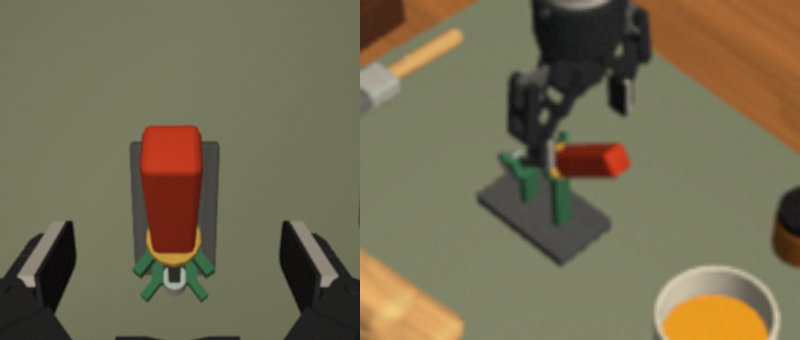

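>>> apply_moves --moves "-1 -0.012 0 0.01 0 0 0; 1 0 0 0 0 0 0; 1 0 0 0 0 0 0; 1 0 0 0 0 0 0; 1 0 0 0 0 0 0; 1 0 0 0 0 0 0; 1 0 0 0 0 0 0; 1 0 0 0 0 0 0; 1 0 0 0 0 0 0; 1 0 0 0 0 0 0; 1 0 0 0 0 0 0; 1 0 0 0 0 0 0" --force 100

```text
t: 7.9
eef_pos: [0.5296, -0.1321, 0.095]
tool_rot: [-0.0, 1.0, 0.028, -0.0]
contact_force: [-1.1, 2.7, 6.2]
gripper_width: 0.203
```

```bash
python3 - <<'E'
from h import *
from station import bot, imaging
o=bot.get_obs(); w=imaging.read_camera("wrist"); s=imaging.read_camera("scene")
print(o["eef_pos"],o["contact_force"],o["torque"],o["gripper_width"],Rq(o["tool_rot"]).as_matrix().round(3), o["q"].round(2))
cv2.imwrite("pics/i.png",np.hstack([w["image"][60:400,100:460],cv2.resize(s["image"][120:240,190:350],(440,340))])[:,:,::-1])
E
```

```text
[ 0.52958092 -0.13210688  0.09503274] [-1.10515686  2.70787361  6.1620327 ] [ 0.70194792  0.44434652 -0.03610298] 0.20301650930688853 [[ 0.998  0.055 -0.   ]
 [ 0.055 -0.998  0.001]
 [-0.    -0.001 -1.   ]] [-0.32  0.44  0.57  1.99 -0.33  0.8   0.5 ]
```

View pics/i.png

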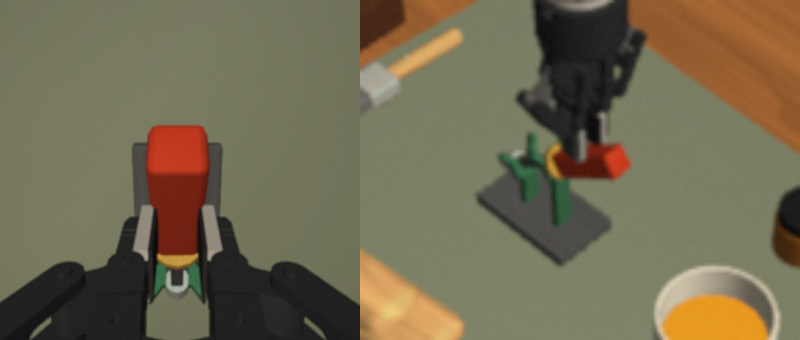

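>>> apply_moves --moves "1 0 0 -0.03 0 0 0; 1 0 0 -0.06 0 0 0; 1 0 0 -0.1 0 0 0; 1 0 0 -0.15 0 0 0; 1 0 0 -0.15 0 0 0; 1 0 0 -0.15 0 0 0; 1 0 0 -0.15 0 0 0; 1 0 0 -0.15 0 0 0; 1 0 0 -0.06 0 0 0; 1 0 0 0 0 0 0; 1 0 0 0 0 0 0"

```text
t: 8.92
eef_pos: [0.5293, -0.1325, 0.2146]
tool_rot: [-0.0, 1.0, 0.028, 0.0]
contact_force: [-0.4, -0.1, -3.1]
gripper_width: 0.199
```

```bash
python3 - <<'E'
from h import *
from station import bot, imaging
o=bot.get_obs(); w=imaging.read_camera("wrist"); s=imaging.read_camera("scene")
print(o["eef_pos"],o["contact_force"],o["torque"],o["gripper_width"],Rq(o["tool_rot"]).as_matrix().round(3), o["q"].round(2))
# expected tip in the tool frame from grasp
pg=np.array([.52958,-.13211,.09503]);Rg=tool(3.15)
tip=Rg.inv().apply(np.array([.536,-.249,.035])-pg); gr=Rg.inv().apply(np.array([.530,-.133,.116])-pg); print("tool frame tip,grip",tip,gr)
V=wview(w,o); T=Rq(o["tool_rot"])
print(proj(w,T.apply(tip)+o["eef_pos"],V),proj(s,T.apply(tip)+o["eef_pos"]),proj(s,T.apply(gr)+o["eef_pos"]))
cv2.imwrite("pics/j.png",np.hstack([w["image"][60:400,100:460],cv2.resize(s["image"][100:220,190:350],(440,340))])[:,:,::-1])
E
```

```text
[ 0.52934263 -0.1324552   0.21461819] [-0.35161987 -0.10856501 -3.05333955] [ 0.22727807  0.17097104 -0.00437618] 0.19947089107566313 [[ 0.998  0.055 -0.   ]
 [ 0.055 -0.998  0.   ]
 [ 0.    -0.    -1.   ]] [-0.4   0.28  0.65  1.88 -0.2   1.05  0.39]
tool frame tip,grip [-1.28265243e-05  1.17066171e-01  6.00300000e-02] [ 0.00037046  0.00091173 -0.02097   ]
[[276.29916553 350.65752794]] [[237.31148141 142.13525004]] [[269.34366508 138.25945468]]
```

View pics/j.png

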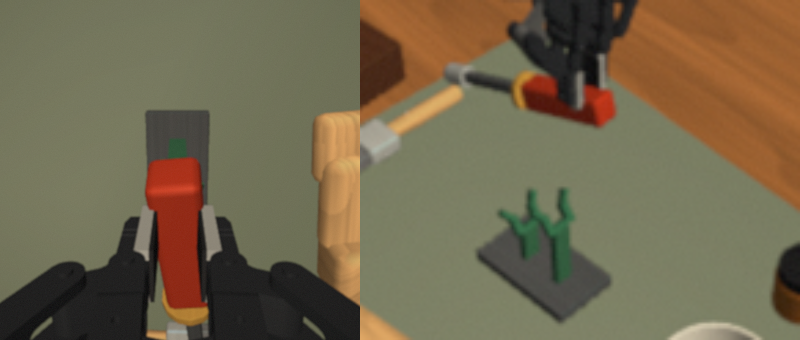

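```bash
python3 - <<'E'
from h import *
from station import bot, imaging, nets
o=bot.get_obs(); w=imaging.read_camera("wrist"); s=imaging.read_camera("scene"); t=imaging.read_camera("top")
V=wview(w,o); rs={}
for nm,p,VV in (("w",w,V),("s",s,s["view"]),("t",t,t["view"])):
    for n in ("iron_tip","iron_grip"):
        r=nets.spot_point(p,n)
        print(nm,n,[(x["location"],round(x["score"],2)) for x in r[:2]])
        if r: rs.setdefault(n,[]).append(ray(p,r[0]["location"],VV))
for n in rs: print(n,tri(rs[n]))
cv2.imwrite("pics/k1.png",w["image"][:,:,::-1])
cv2.imwrite("pics/k2.png",np.hstack([cv2.resize(s["image"][90:170,200:300],(400,320),interpolation=2),cv2.resize(t["image"][200:280,270:370],(400,320),interpolation=2)])[:,:,::-1])
E
```

```text
w iron_tip [([439.5, 268.7], 0.5)]
w iron_grip [([282.4, 304.8], 0.77)]
s iron_tip [([220.1, 128.1], 0.9)]
s iron_grip [([263.8, 134.1], 0.97), ([252.1, 324.8], 0.39)]
t iron_tip [([366.9, 220.4], 0.53)]
t iron_grip []
iron_tip (array([ 0.58785806, -0.22023841,  0.2236134 ]), [np.float64(0.08724142876433158), np.float64(0.02083012007105083), np.float64(0.07316590277810667)])
iron_grip (array([ 0.53286416, -0.14889347,  0.24027198]), [np.float64(0.0004044266725309975), np.float64(0.00040442667253095936)])
```

View pics/k1.png

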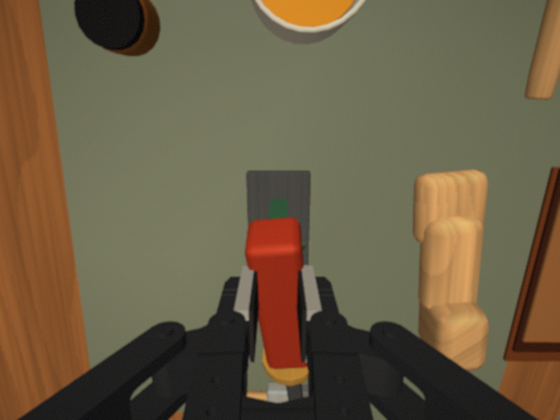

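View pics/k2.png

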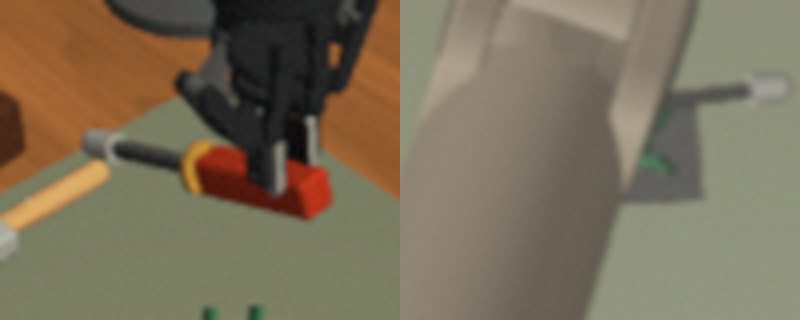

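```bash
cat > est.py <<'E'
from h import *
def tipgrip(s,t,ts,tt,gs,w=None,V=None,gw=None):
    tip,e=tri([ray(s,ts),ray(t,tt)])
    print("tip",tip.round(4),np.round(e,4))
    return tip
E
python3 - <<'E'
from h import *
from station import bot, imaging
o=bot.get_obs(); s=imaging.read_camera("scene"); t=imaging.read_camera("top")
tip,e=tri([ray(s,[221,126]),ray(t,[366.5,221.5])]); print(tip,e)
g=np.array([.5329,-.1489,.2403]); d=tip-g; print(np.linalg.norm(d), np.degrees(np.arcsin(d[2]/np.linalg.norm(d))),np.degrees(np.arctan2(d[0],-d[1])))
T=Rq(o["tool_rot"]); print(T.inv().apply(tip-o["eef_pos"]),T.inv().apply(g-o["eef_pos"]))
V=wview(imaging.read_camera("wrist"),o)
w=imaging.read_camera("wrist")
a=-np.arcsin(d[2]/np.linalg.norm(d)); az=np.arctan2(d[0],-d[1])
import itertools
ims=[]
for p,VV in ((s,s["view"]),(w,V),(t,t["view"])):
    im=cv2.resize(p["image"],None,fx=4,fy=4,interpolation=2)[:,:,::-1].copy()
    dd=d/np.linalg.norm(d); side=np.array([np.cos(az),np.sin(az),0]); up=np.cross(side,-dd)
    X=np.array([tip-dd*L+side*i*.012+up*j*.012 for L in (.104,.190) for j in (-1,1) for i in (-1,1)])
    uv=(proj(p,X,VV)+.5)*4
    for i,j in ((0,1),(2,3),(4,5),(6,7),(0,2),(1,3),(4,6),(5,7),(0,4),(1,5),(2,6),(3,7)): cv2.line(im,tuple(map(int,uv[i])),tuple(map(int,uv[j])),(0,255,0),1)
    u=(proj(p,tip,VV)[0]+.5)*4; cv2.circle(im,tuple(map(int,u)),5,(0,255,0),1)
    c=uv.mean(0).astype(int); c[0]=max(c[0],200);c[1]=max(c[1],200); x0=min(max(c[0]-200,0),2240-400); y0=min(max(c[1]-250,0),1680-500)
    ims.append(im[y0:y0+500,x0:x0+400])
cv2.imwrite("pics/l.png",np.hstack(ims[:2])); 
E
```

```text
[ 0.551925   -0.28747595  0.19189503] [np.float64(0.0007052576838657055), np.float64(0.0007052576838658291)]
0.14801447891192546 -19.08852467163395 7.817228772721739
[0.01381681 0.15584203 0.02286985] [ 0.00245233  0.01642911 -0.02553648]
```

View pics/l.png

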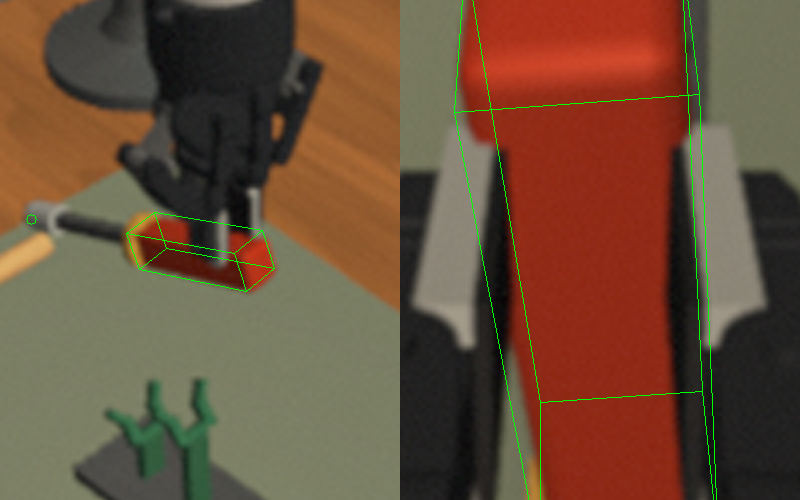

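```bash
python3 - <<'E'
from h import *
from station import bot
o=bot.get_obs(); p=o["eef_pos"]; print(o["t"])
tip=np.array([.0138,.1558,.0229])
Rt=tool(3,41); tgt=np.array([.544,.035,.14])-Rt.apply(tip); print(tgt)
print(Rt.apply(tip-np.array([.00245,.0164,-.0255])))
# stage 1: rise & half of tilt
mid=np.array([.532,-.06,.29]); show(plan(p,o["tool_rot"],mid,tool(3,20),12),1)
E
```

```text
9.6667
[0.52485134 0.13669721 0.25949685]
[ 0.01517869 -0.07275858 -0.12798257]
1 0.004 -0.05 -0.052 0.417 0 0.003; 1 0.004 -0.052 -0.051 0.417 0 0.003; 1 0.004 -0.053 -0.049 0.417 0 0.003; 1 0.004 -0.055 -0.048 0.417 0 0.003; 1 0.004 -0.056 -0.046 0.417 0 0.003; 1 0.004 -0.057 -0.044 0.417 0 0.003; 1 0.004 -0.059 -0.043 0.417 0 0.003; 1 0.004 -0.06 -0.041 0.417 0 0.003; 1 0.004 -0.061 -0.039 0.417 0 0.003; 1 0.004 -0.062 -0.037 0.417 0 0.003; 1 0.004 -0.063 -0.036 0.417 0 0.003; 1 0.004 -0.064 -0.034 0.417 0 0.003;
```

>>> apply_moves --moves "1 0.004 -0.05 -0.052 0.42 0 0; 1 0.004 -0.052 -0.052 0.42 0 0; 1 0.004 -0.054 -0.05 0.42 0 0; 1 0.004 -0.055 -0.048 0.42 0 0; 1 0.004 -0.056 -0.046 0.42 0 0; 1 0.004 -0.058 -0.044 0.42 0 0; 1 0.004 -0.059 -0.042 0.42 0 0; 1 0.004 -0.06 -0.04 0.42 0 0; 1 0.004 -0.061 -0.038 0.42 0 0; 1 0.004 -0.062 -0.036 0.42 0 0; 1 0.004 -0.063 -0.035 0.42 0 0; 1 0.004 -0.064 -0.034 0.42 0 0" --force 120

```text
t: 10.67
eef_pos: [0.5314, -0.0592, 0.2905]
tool_rot: [-0.176, 0.984, 0.027, -0.005]
contact_force: [-0.1, -0.2, -2.3]
gripper_width: 0.198
```

```bash
python3 - <<'E'
from h import *
from station import bot
o=bot.get_obs(); p=o["eef_pos"]; print(o["t"],p,o["q"].round(2),o["gripper_width"],Rq(o["tool_rot"]).as_matrix().round(3))
tip=np.array([.0138,.1558,.0229])
Rt=tool(3,41); tgt=np.array([.544,.035,.14])-Rt.apply(tip); print(tgt)
show(plan(p,o["tool_rot"],tgt,Rt,12),1)
E
```

```text
10.6667 [ 0.53135503 -0.05917571  0.29046551] [-0.27  0.27  0.61  1.76 -0.49  1.34  0.54] 0.19766312316654447 [[ 0.998  0.052 -0.019]
 [ 0.055 -0.936  0.347]
 [-0.    -0.347 -0.938]]
[0.52485134 0.13669721 0.25949685]
1 0.003 -0.12 0.067 0.431 0.002 0.003; 1 0.003 -0.118 0.071 0.431 0.002 0.003; 1 0.003 -0.116 0.075 0.431 0.002 0.003; 1 0.003 -0.114 0.078 0.431 0.002 0.003; 1 0.003 -0.111 0.081 0.431 0.002 0.003; 1 0.003 -0.109 0.085 0.431 0.002 0.003; 1 0.003 -0.106 0.088 0.431 0.002 0.003; 1 0.003 -0.103 0.091 0.431 0.002 0.003; 1 0.003 -0.101 0.094 0.431 0.002 0.003; 1 0.003 -0.098 0.097 0.431 0.002 0.003; 1 0.003 -0.095 0.1 0.431 0.002 0.003; 1 0.003 -0.092 0.103 0.431 0.002 0.003;
```

>>> apply_moves --moves "1 0.003 -0.12 0.067 0.43 0 0; 1 0.003 -0.118 0.07 0.43 0 0; 1 0.003 -0.116 0.075 0.43 0 0; 1 0.003 -0.114 0.078 0.43 0 0; 1 0.003 -0.111 0.08 0.43 0 0; 1 0.003 -0.109 0.085 0.43 0 0; 1 0.003 -0.106 0.088 0.43 0 0; 1 0.003 -0.103 0.091 0.43 0 0; 1 0.003 -0.1 0.094 0.43 0 0; 1 0.003 -0.098 0.097 0.43 0 0; 1 0.003 -0.095 0.1 0.43 0 0; 1 0.003 -0.092 0.103 0.43 0 0"

```text
t: 11.67
eef_pos: [0.5251, 0.1368, 0.2587]
tool_rot: [-0.35, 0.937, 0.026, -0.009]
contact_force: [0.2, 0.0, -2.7]
gripper_width: 0.201
```

```bash
python3 - <<'E'
from h import *
from station import bot, imaging
o=bot.get_obs(); w=imaging.read_camera("wrist"); s=imaging.read_camera("scene"); t=imaging.read_camera("top")
o=bot.get_obs()
p=o["eef_pos"]; print(o["t"],p,o["q"].round(2),o["contact_force"],Rq(o["tool_rot"]).as_matrix().round(3))
cv2.imwrite("pics/m.png",np.hstack([cv2.resize(s["image"][110:290,230:430],(400,360),interpolation=2),cv2.resize(t["image"][170:290,180:313],(400,360),interpolation=2)])[:,:,::-1])
cv2.imwrite("pics/m_w.png",w["image"][:,:,::-1])
tip=np.array([.0138,.1558,.0229]); X=Rq(o["tool_rot"]).apply(tip)+p; print(X,proj(s,X),proj(t,X))
E
```

```text
11.8167 [0.52438887 0.13635605 0.25812073] [-0.31  0.31  0.46  1.92 -0.88  1.28  0.62] [-0.0033804  -0.42088065 -2.03560183] [[ 0.998  0.042 -0.038]
 [ 0.056 -0.756  0.652]
 [-0.001 -0.653 -0.757]]
[0.54382656 0.03432298 0.13895731] [[316.16729507 211.02048457]] [[236.15801172 226.98747377]]
```

View pics/m.png

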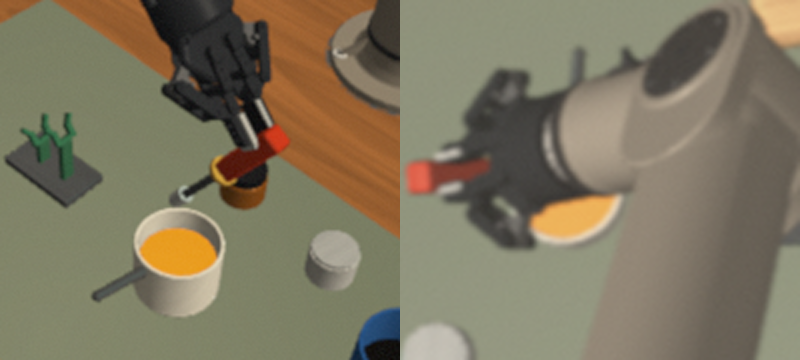

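View pics/m_w.png

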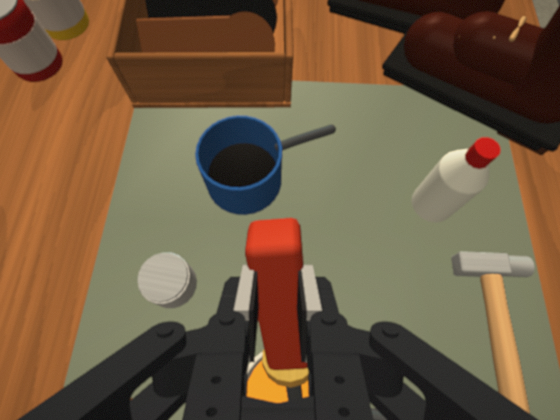

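>>> apply_moves --moves "1 0 0.065 0.076 0 0 0; 1 0 0.065 0.076 0 0 0; 1 0 0.065 0.076 0 0 0; 1 0 0.065 0.076 0 0 0; 1 0 0.065 0.076 0 0 0; 1 0 0.065 0.076 0 0 0; 1 0 0 0 0 0 0; 1 0 0 0 0 0 0"

```text
t: 12.48
eef_pos: [0.5244, 0.1363, 0.1856]
tool_rot: [-0.348, 0.937, 0.025, -0.011]
contact_force: [0.4, -1.0, -1.1]
gripper_width: 0.195
```

```bash
cat > st.py <<'E'
from h import *
from station import bot, imaging
import sys
s=imaging.read_camera("scene")
o=bot.get_obs(); p=o["eef_pos"]
tip=np.array([.0138,.1558,.0229]); X=Rq(o["tool_rot"]).apply(tip)+p
print(round(o["t"],2),p.round(4),"F",o["contact_force"].round(2),"M",o["torque"].round(3),"tip",X.round(4),proj(s,X).round(1))
cv2.imwrite("pics/%s.png"%sys.argv[1],cv2.resize(s["image"][150:280,250:370],(720,600)[::1] if 0 else (552,598),interpolation=2)[:,:,::-1])
E
python3 st.py n1
```

```text
12.53 [0.5249 0.1362 0.1864] F [-0.37  0.25 -2.01] M [-0.902 -0.02   0.029] tip [0.5443 0.0342 0.0672] [[314.3 231.1]]
```

View pics/n1.png

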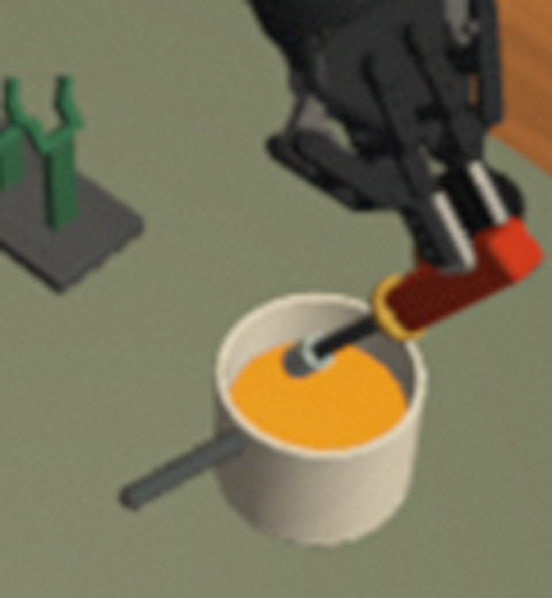

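>>> apply_moves --moves "1 0 0.022 0.025 0 0 0; 1 0 0.022 0.025 0 0 0; 1 0 0.022 0.025 0 0 0; 1 0 0.022 0.025 0 0 0; 1 0 0 0 0 0 0; 1 0 0 0 0 0 0"

```text
t: 13.03
eef_pos: [0.5247, 0.1362, 0.1703]
tool_rot: [-0.348, 0.937, 0.026, -0.01]
contact_force: [-0.6, -0.7, -2.1]
gripper_width: 0.204
```

```bash
python3 st.py n2
```

```text
13.08 [0.5248 0.1362 0.1705] F [-0.24 -0.97 -1.95] M [-0.925  0.012 -0.017] tip [0.5443 0.0341 0.0514] [[314.  235.3]]
```

View pics/n2.png

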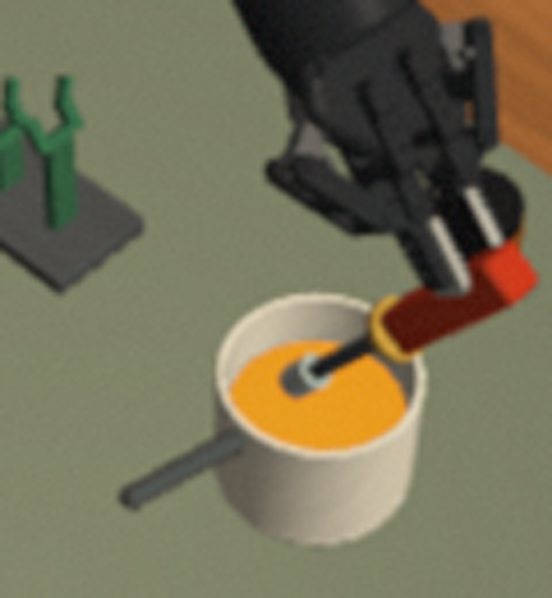

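>>> apply_moves --moves "1 0 0.011 0.0125 0 0 0; 1 0 0.011 0.0125 0 0 0; 1 0 0.011 0.0125 0 0 0; 1 0 0 0 0 0 0; 1 0 0 0 0 0 0"

```text
t: 13.5
eef_pos: [0.5248, 0.1361, 0.1645]
tool_rot: [-0.348, 0.937, 0.026, -0.01]
contact_force: [0.0, 0.9, -1.4]
gripper_width: 0.197
```

```bash
python3 st.py n3
```

```text
13.55 [0.5248 0.1361 0.1645] F [-0.41 -0.21 -1.61] M [-0.893  0.005 -0.048] tip [0.5442 0.034  0.0454] [[313.8 236.8]]
```

>>> apply_moves --moves "1 0 0.011 0.0125 0 0 0; 1 0 0.011 0.0125 0 0 0; 1 0 0 0 0 0 0; 1 0 0 0 0 0 0"

```text
t: 13.88
eef_pos: [0.5249, 0.1365, 0.1608]
tool_rot: [-0.349, 0.937, 0.026, -0.01]
contact_force: [-0.1, 0.9, 1.3]
gripper_width: 0.196
```

```bash
python3 st.py n4
```

```text
13.93 [0.5249 0.1365 0.1608] F [0.02 1.61 0.76] M [-0.229  0.062  0.022] tip [0.5444 0.0345 0.0416] [[313.8 237.9]]
```

View pics/n4.png

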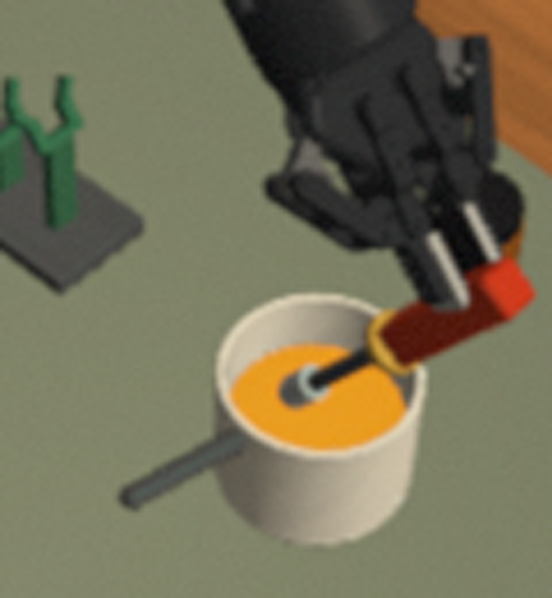

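>>> apply_moves --moves "1 0 0.008 0.0095 0 0 0; 1 0 0.008 0.0095 0 0 0; 1 0 0.008 0.0095 0 0 0; 1 0 0 0 0 0 0; 1 0 0 0 0 0 0; 1 0 0 0 0 0 0; 1 0 0 0 0 0 0"

```text
t: 14.52
eef_pos: [0.5249, 0.1364, 0.1563]
tool_rot: [-0.349, 0.937, 0.026, -0.01]
contact_force: [-0.8, 3.3, 5.4]
gripper_width: 0.196
```

```bash
python3 st.py n5; python3 st.py n5
```

```text
14.57 [0.5249 0.1364 0.1563] F [-0.35  2.72  5.17] M [0.623 0.142 0.07 ] tip [0.5444 0.0344 0.0371] [[313.7 239. ]]
14.62 [0.5248 0.1364 0.1563] F [-0.64  3.39  4.27] M [0.633 0.112 0.086] tip [0.5443 0.0344 0.0371] [[313.7 239. ]]
```

View pics/n5.png

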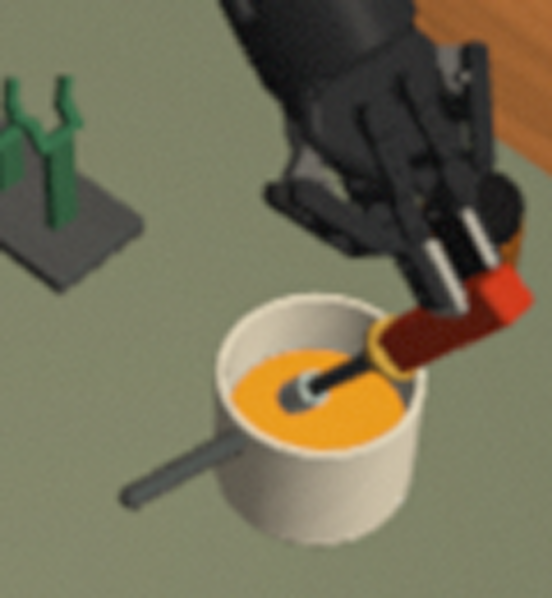

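>>> apply_moves --moves "1 0 -0.02 -0.023 0 0 0; 1 0 -0.04 -0.046 0 0 0; 1 0 -0.065 -0.076 0 0 0; 1 0 -0.08 -0.093 0 0 0; 1 0 -0.08 -0.093 0 0 0; 1 0 -0.08 -0.093 0 0 0; 1 0 -0.08 -0.093 0 0 0; 1 0 -0.08 -0.093 0 0 0; 1 0 -0.065 -0.076 0 0 0; 1 0 -0.03 -0.035 0 0 0; 1 0 0 0 0 0 0; 1 0 0 0 0 0 0"

```text
t: 15.62
eef_pos: [0.5247, 0.1356, 0.2699]
tool_rot: [-0.348, 0.937, 0.026, -0.01]
contact_force: [-0.2, -0.8, -3.2]
gripper_width: 0.197
```

```bash
python3 st.py n6; python3 - <<'E'
from h import *
from station import bot, imaging
s=imaging.read_camera("scene"); t=imaging.read_camera("top")
im=s["image"][140:220,225:300]; cv2.imwrite("pics/o.png",cv2.resize(im,None,fx=7.5,fy=7.5,interpolation=2)[:,:,::-1])
print(proj(s,[.536,-.249,.035]))
o=bot.get_obs();print(o["q"].round(2))
# project candidate fork tops: vertical vs perpendicular
th=np.radians(35)
up=np.array([0,-np.sin(th),np.cos(th)]); 
az=np.radians(3.); d=np.array([np.sin(az)*np.cos(th),-np.cos(az)*np.cos(th),-np.sin(th)]); side=np.array([np.cos(az),np.sin(az),0]); up=np.cross(side,-d)
tip=np.array([.536,-.249,.035])
for L in (.038,.092):
    c=tip-d*L
    print(L,"c",proj(s,c).round(1),"perp top",proj(s,[c+up*.019+side*.012,c+up*.019-side*.012]).round(1).tolist(),"vert top",proj(s,[c+np.array([0,0,.019])+side*.012,c+np.array([0,0,.019])-side*.012]).round(1).tolist())
E
```

```text
15.67 [0.5244 0.1358 0.2695] F [-0.47  0.04 -2.  ] M [-0.918  0.028  0.053] tip [0.5438 0.0336 0.1504] [[316.2 207.4]]
[[240.67380739 176.13960314]]
[-0.31  0.3   0.47  1.9  -0.87  1.29  0.6 ]
0.038 c [[248.1 176.1]] perp top [[241.5, 172.2], [248.3, 167.5]] vert top [[244.3, 173.3], [251.0, 168.6]]
0.092 c [[259.4 176. ]] perp top [[252.6, 171.9], [259.5, 167.1]] vert top [[255.6, 173.1], [262.5, 168.2]]
```

View pics/o.png

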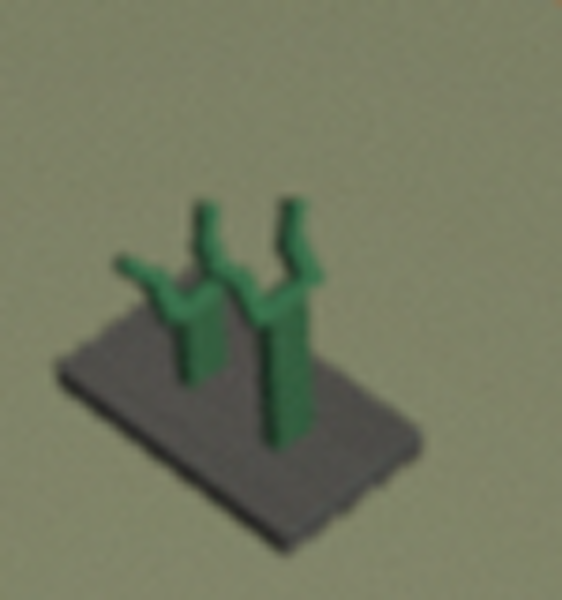

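View pics/n6.png

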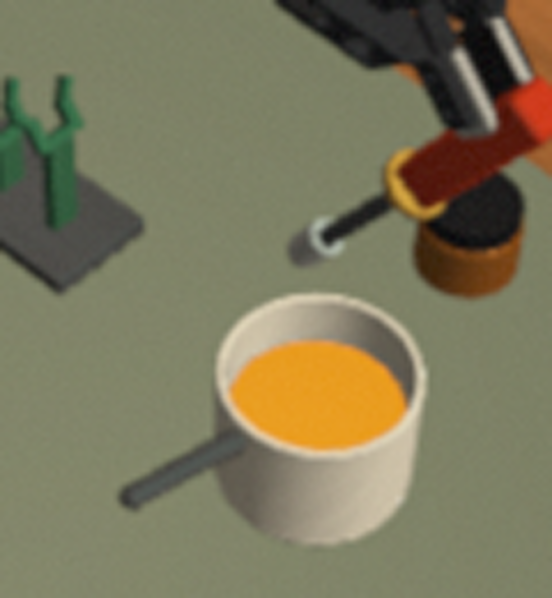

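```bash
cat >> h.py <<'E'
th=np.radians(35); az=np.radians(3.)
HD=np.array([np.sin(az)*np.cos(th),-np.cos(az)*np.cos(th),-np.sin(th)]); HS=np.array([np.cos(az),np.sin(az),0]); HU=np.cross(HS,-HD)
HT=np.array([.536,-.249,.035])
def frame(d,s):
    d=d/np.linalg.norm(d); s=s-d*(s@d); s/=np.linalg.norm(s); return np.c_[d,s,np.cross(d,s)]
def tool_for(tip_t,d_t,off_up,off_back,side_off=0):
    Rit=frame(d_t,np.array([1.,0,0])); Rw=frame(HD,HS)
    Rt=R.from_matrix(Rw@Rit.T)
    tipw=HT+HU*off_up-HD*off_back+HS*side_off
    return tipw-Rt.apply(tip_t),Rt
E
python3 - <<'E'
from h import *
from station import bot
o=bot.get_obs(); p=o["eef_pos"]
tip=np.array([.0138,.1558,.0229]); d=tip-np.array([.00245,.0164,-.0255])
print(HU)
for u in (.12,.06,0):
    tp,Rt=tool_for(tip,d,u,.0025); print(u,tp.round(4),Rt.as_matrix().round(3).tolist())
tp,Rt=tool_for(tip,d,.12,.0025)
show(plan(p,o["tool_rot"],tp+[0,0,.04],Rt,14),1)
E
```

```text
[ 0.03001867 -0.57279037  0.81915204]
0.12 [ 0.5301 -0.1719  0.1997] [[0.999, -0.022, -0.039], [-0.011, -0.962, 0.272], [-0.044, -0.272, -0.961]]
0.06 [ 0.5283 -0.1375  0.1505] [[0.999, -0.022, -0.039], [-0.011, -0.962, 0.272], [-0.044, -0.272, -0.961]]
0 [ 0.5265 -0.1031  0.1014] [[0.999, -0.022, -0.039], [-0.011, -0.962, 0.272], [-0.044, -0.272, -0.961]]
1 -0.007 0.15 -0.106 -0.445 -0.006 0.08; 1 -0.006 0.153 -0.102 -0.445 -0.006 0.08; 1 -0.005 0.156 -0.097 -0.445 -0.006 0.08; 1 -0.004 0.159 -0.092 -0.445 -0.006 0.08; 1 -0.003 0.162 -0.087 -0.445 -0.006 0.08; 1 -0.002 0.165 -0.082 -0.445 -0.006 0.08; 1 -0.002 0.167 -0.077 -0.445 -0.006 0.08; 1 -0.001 0.17 -0.071 -0.445 -0.006 0.08; 1 0 0.172 -0.066 -0.445 -0.006 0.08; 1 0.001 0.174 -0.061 -0.445 -0.006 0.08; 1 0.002 0.176 -0.055 -0.445 -0.006 0.08; 1 0.003 0.177 -0.05 -0.445 -0.006 0.08; 1 0.004 0.179 -0.044 -0.445 -0.006 0.08; 1 0.005 0.18 -0.039 -0.445 -0.006 0.08;
```

>>> apply_moves --moves "1 -0.007 0.15 -0.106 -0.445 0 0.08; 1 -0.006 0.153 -0.102 -0.445 0 0.08; 1 -0.005 0.156 -0.097 -0.445 0 0.08; 1 -0.004 0.16 -0.092 -0.445 0 0.08; 1 -0.003 0.162 -0.087 -0.445 0 0.08; 1 -0.002 0.165 -0.082 -0.445 0 0.08; 1 -0.002 0.167 -0.077 -0.445 0 0.08; 1 0 0.17 -0.07 -0.445 0 0.08; 1 0 0.172 -0.066 -0.445 0 0.08; 1 0 0.174 -0.06 -0.445 0 0.08; 1 0.002 0.176 -0.055 -0.445 0 0.08; 1 0.003 0.177 -0.05 -0.445 0 0.08"

```text
t: 16.77
eef_pos: [0.5291, -0.1291, 0.244]
tool_rot: [-0.167, 0.986, -0.004, -0.017]
contact_force: [-0.2, 0.5, -3.1]
gripper_width: 0.2
```

>>> apply_moves --moves "1 0.004 0.18 -0.044 -0.445 0 0.08; 1 0.005 0.18 -0.04 -0.445 0 0.08; 1 0 0 0 0 0 0; 1 0 0 0 0 0 0; 1 0 0 0 0 0 0"

```text
t: 17.18
eef_pos: [0.5302, -0.1717, 0.2403]
tool_rot: [-0.138, 0.99, -0.009, -0.018]
contact_force: [-0.5, 0.1, -1.7]
gripper_width: 0.198
```

```bash
cat > ov.py <<'E'
from h import *
from station import bot, imaging
import sys,pickle
name=sys.argv[1]
tip_t=np.array(eval(sys.argv[2])); d_t=np.array(eval(sys.argv[3])); d_t=d_t/np.linalg.norm(d_t)
o=bot.get_obs(); w=imaging.read_camera("wrist"); s=imaging.read_camera("scene"); t=imaging.read_camera("top")
pickle.dump((o,w,s,t),open("last.pkl","wb"))
T=Rq(o["tool_rot"]); p=o["eef_pos"]; print(round(o["t"],2),p.round(4),o["contact_force"].round(2),o["gripper_width"])
F=frame(d_t,np.array([1.,0,0]))
ims=[]
for P_,VV in ((s,s["view"]),(w,wview(w,o)),(t,t["view"])):
    im=cv2.resize(P_["image"],None,fx=4,fy=4,interpolation=2)[:,:,::-1].copy()
    pts=[tip_t-F[:,0]*L+F[:,1]*i*.012+F[:,2]*j*.012 for L in (.104,.190) for j in (-1,1) for i in (-1,1)]
    X=T.apply(np.array(pts))+p; uv=(proj(P_,X,VV)+.5)*4
    for i,j in ((0,1),(2,3),(4,5),(6,7),(0,2),(1,3),(4,6),(5,7),(0,4),(1,5),(2,6),(3,7)): cv2.line(im,tuple(map(int,uv[i])),tuple(map(int,uv[j])),(0,255,0),1)
    u=[(proj(P_,T.apply(tip_t-F[:,0]*L)+p,VV)[0]+.5)*4 for L in (0,.028,.0965)]
    print((u[0]/4).round(1))
    for q in u: cv2.circle(im,tuple(map(int,q)),3,(255,255,0),1)
    cv2.line(im,tuple(map(int,u[0])),tuple(map(int,u[2])),(255,255,0),1)
    c=np.array(u[2]); x0=int(min(max(c[0]-200,0),2240-400)); y0=int(min(max(c[1]-250,0),1680-500))
    ims.append(im[y0:y0+500,x0:x0+400])
cv2.imwrite(f"pics/{name}_a.png",np.hstack(ims[:2])); cv2.imwrite(f"pics/{name}_b.png",ims[2])
E
python3 ov.py q "[.0138,.1558,.0229]" "[.01135,.1394,.0484]"
```

```text
17.18 [ 0.5302 -0.1717  0.2403] [-0.47  0.08 -1.66] 0.19788308314933747
[219.4 124.5]
[295.3 428.6]
[377.6 227.6]
```

View pics/q_a.png

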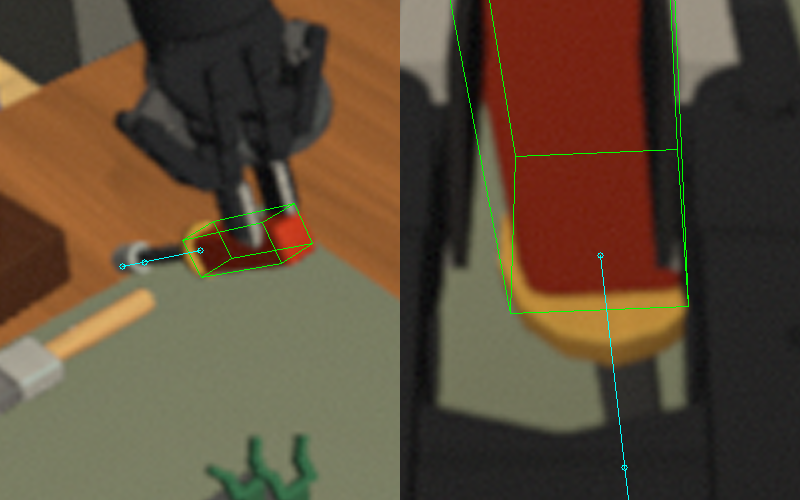

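View pics/q_b.png

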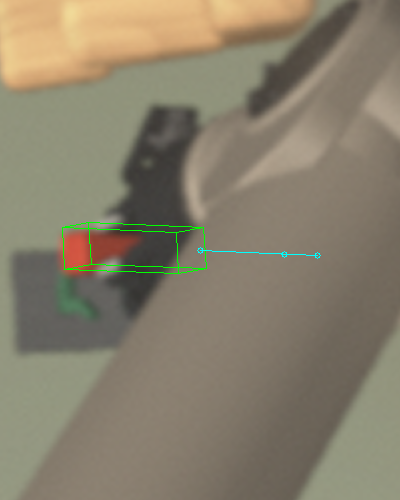

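```bash
python3 - <<'E'
from h import *
import pickle
o,w,s,t=pickle.load(open("last.pkl","rb"))
a=cv2.resize(s["image"][100:160,205:275],(700,600),interpolation=2)
cv2.imwrite("pics/r1.png",a[:,:,::-1])
b=cv2.resize(w["image"][210:420,220:370],(429,600),interpolation=2)
c=cv2.resize(t["image"][200:260,280:317],(370,600),interpolation=2)
cv2.imwrite("pics/r2.png",np.hstack([b,c])[:,:,::-1])
E
```

```text
(no output)
```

View pics/r1.png

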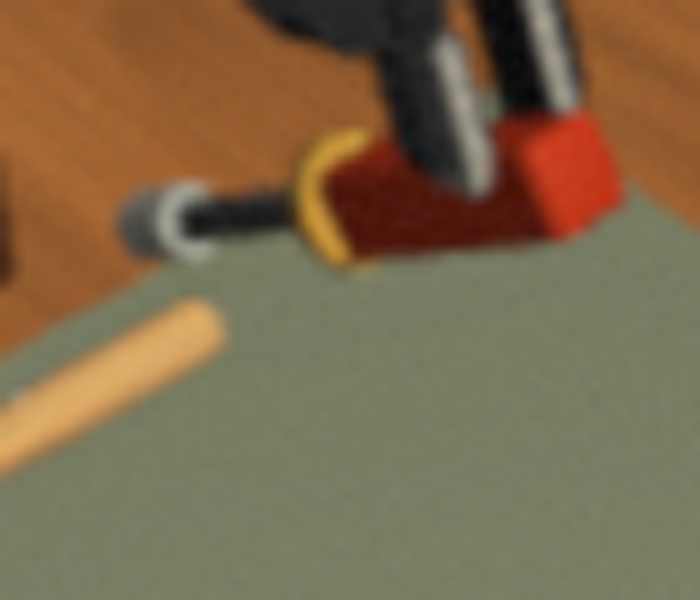

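View pics/r2.png

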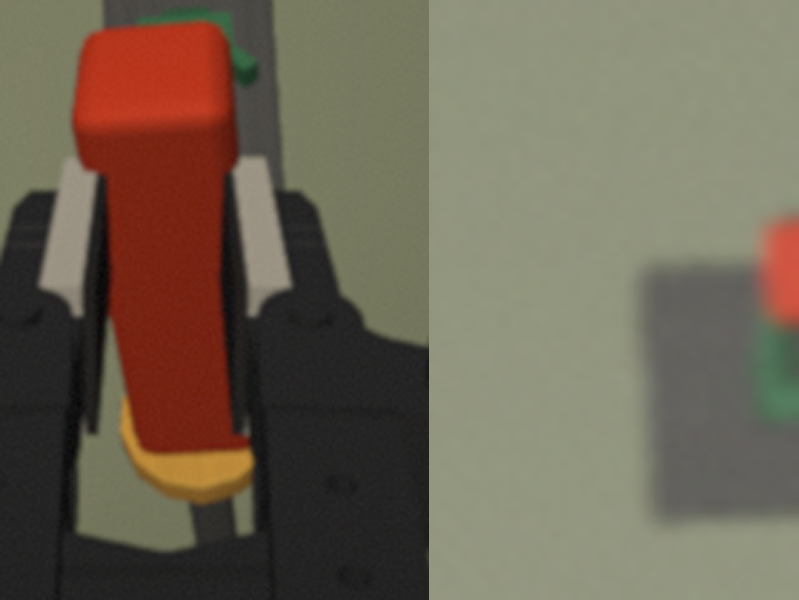

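```bash
cat > fit.py <<'E'
from h import *
import pickle
from scipy.optimize import least_squares
o,w,s,t=pickle.load(open("last.pkl","rb"))
T=Rq(o["tool_rot"]); p=o["eef_pos"]; V=wview(w,o)
T0=tool(3.15); p0=np.array([.52934,-.13246,.21462])
Mm=R.from_matrix(np.array([[.998,.042,-.038],[.056,-.756,.652],[-.001,-.653,-.757]])); pm=np.array([.52439,.13636,.25812])
L1=.190;L0=.104;h=.0118
# local coords: (back from tip, side, up)
obs=[("s",(0,0,0),(217.4,122.2),1),("s",(.060,0,0),None,0),
("s",(L1,-h,h),(264.2,111.2),1),("s",(L1,h,-h),(260.8,124.2),1),("s",(L1,-h,-h),(267.6,118.7),1),("s",(L1,h,h),(256.9,114.6),1),("s",(L0,h,-h),(240.8,125.5),1),
("w",(L1,-h,h),(246,255.5),2),("w",(L1,h,h),(302.4,252.7),2),("w",(L0,-h,h),(268.7,368.2),2),("w",(L0,h,h),(308.3,365.8),2),
("w",(L1,-h,-h),(250.5,220.5),1),("w",(L1,h,-h),(299.5,218.8),1),
("s0",(0,0,0),(221,126),1),("t0",(0,0,0),(366.5,221.5),1),("sm",(0,0,0),(317.3,210),.7)]
def Rit(x):
    F=frame(np.array([np.sin(x[3])*np.cos(x[4]),np.cos(x[3])*np.cos(x[4]),np.sin(x[4])]),np.array([1.,0,0]))
    return R.from_matrix(F)*R.from_rotvec([x[5],0,0])
def pred(x,k,c):
    F=Rit(x).as_matrix(); X=x[:3]-F[:,0]*c[0]+F[:,1]*c[1]+F[:,2]*c[2]*SG
    if k=="s": return proj(s,T.apply(X)+p)[0]
    if k=="w": return proj(w,T.apply(X)+p,V)[0]
    if k=="s0": return proj(s,T0.apply(X)+p0)[0]
    if k=="t0": return proj(t,T0.apply(X)+p0)[0]
    if k=="sm": return proj(s,Mm.apply(X)+pm)[0]
# cross(d,side): d~tool y, side ~tool x -> -tool z = up when tool points down
SG=1
def res(x): return np.concatenate([(pred(x,k,c)-np.array(uv))*wt for k,c,uv,wt in obs if uv is not None]+[[x[5]/np.radians(3)]])
if __name__=="__main__":
    x0=np.array([.0138,.1558,.0229,.08,.33,0])
    r=least_squares(res,x0,loss="soft_l1")
    print(r.x[:3].round(4),np.degrees(r.x[3:]).round(2),r.cost)
    for k,c,uv,wt in obs:
        if uv is not None: print(k,c,(pred(r.x,k,c)-np.array(uv)).round(1))
    J=r.jac; C=np.linalg.inv(J.T@J); print("sd",(np.sqrt(np.diag(C))*[1e3]*3 if 0 else np.sqrt(np.diag(C))).round(4))
    np.save("x.npy",r.x); print("d_t",Rit(r.x).as_matrix()[:,0])
E
python3 fit.py
```

```text
[0.0146 0.1582 0.0259] [4.800e+00 1.792e+01 1.000e-02] 22.271614647507555
s (0, 0, 0) [1.1 2.7]
s (0.19, -0.0118, 0.0118) [-2.1 -0.3]
s (0.19, 0.0118, -0.0118) [-1.9  1.3]
s (0.19, -0.0118, -0.0118) [-1.1  1.9]
s (0.19, 0.0118, 0.0118) [-2.5  1.1]
s (0.104, 0.0118, -0.0118) [-2.3  2.8]
w (0.19, -0.0118, 0.0118) [-0.4  0.3]
w (0.19, 0.0118, 0.0118) [ 0.4 -0.3]
w (0.104, -0.0118, 0.0118) [-2.7 -0.1]
w (0.104, 0.0118, 0.0118) [0.3 0.5]
w (0.19, -0.0118, -0.0118) [-1.3 -0.1]
w (0.19, 0.0118, -0.0118) [ 0.4 -1.6]
s0 (0, 0, 0) [-0.3  0.8]
t0 (0, 0, 0) [ 0.9 -0.3]
sm (0, 0, 0) [-1.4  2.4]
sd [0.0008 0.001  0.0007 0.0045 0.0064 0.0125]
d_t [0.0795801  0.94813476 0.30774583]
```

```bash
cat > fit2.py <<'E'
import fit
from fit import *
def res(x):
    out=[]
    for k,c,uv,wt in obs:
        if uv is None: continue
        b=x[6:8] if k[0]=="s" else (x[8:10] if k[0]=="t" else 0)
        out.append((pred(x,k,c)+b-np.array(uv))*wt)
    return np.concatenate(out+[[x[5]/np.radians(3)],x[6:8]/1.5,x[8:10]/1.0])
if __name__=="__main__":
    r=least_squares(res,np.r_[.0138,.1558,.0229,.08,.33,0,0,0,0,0],loss="soft_l1")
    print(r.x[:3].round(4),np.degrees(r.x[3:6]).round(2),r.x[6:].round(2),r.cost)
    print(r.fun.round(1))
    C=np.linalg.inv(r.jac.T@r.jac); print("sd",np.sqrt(np.diag(C)).round(4)); np.save("x.npy",r.x)
    d=Rit(r.x).as_matrix()[:,0]; print("d_t",d.round(4))
    for u in (.12,.05,0):
        tp,Rt=tool_for(r.x[:3],d,u,.0025); print(u,tp.round(4))
    print(p, np.degrees((T.inv()*Rt).as_rotvec()))
E
python3 fit2.py
```

```text
[0.0159 0.1601 0.0266] [ 5.17 17.3   0.43] [ 1.72 -2.18 -0.78  0.41] 11.934358811330283
[ 2.1  0.8 -0.4 -1.5 -0.3  0.   0.5  0.7 -0.8 -0.2 -1.   1.2  0.3  0.4
 -0.3 -0.6 -3.2 -0.7  1.8  0.7 -0.5  0.9  0.3 -0.6  0.5 -1.3  0.8 -0.4
 -0.3  0.6  0.1  1.1 -1.5 -0.8  0.4]
sd [1.3000e-03 1.0000e-03 7.0000e-04 7.3000e-03 6.4000e-03 1.1700e-02
 5.0030e-01 6.0470e-01 1.0259e+00 8.4220e-01]
d_t [0.086  0.9509 0.2974]
0.12 [ 0.5299 -0.1708  0.2091]
0.05 [ 0.5278 -0.1307  0.1517]
0 [ 0.5263 -0.1021  0.1108]
[ 0.5301524  -0.17174069  0.24030023] [ 1.71616317 -0.57819599  0.49650683]
```

```bash
python3 - <<'E'
from fit import *
from station import bot
x=np.load("x.npy"); d=Rit(x).as_matrix()[:,0]
o=bot.get_obs()
tp,Rt=tool_for(x[:3],d,.045,.003)
P1=tool_for(x[:3],d,.10,.003)[0]
print(o["t"],tp,P1)
a=plan(o["eef_pos"],o["tool_rot"],P1,Rt,3); show(a,1)
q=Rt.as_quat(); b=plan(P1,[q[3],q[0],q[1],q[2]],tp,Rt,6); show(b,1)
print("HU in tool",Rt.inv().apply(HU),"HD",Rt.inv().apply(HD),"HS",Rt.inv().apply(HS))
E
```

```text
17.3333 [ 0.52764642 -0.12747498  0.14790718] [ 0.52929745 -0.15897845  0.19296054]
1 0.002 0.003 0.136 0.142 -0.048 0.046; 1 0.003 0.005 0.136 0.142 -0.048 0.046; 1 0.003 0.006 0.136 0.142 -0.048 0.046; 
1 0 -0.023 0.073 0 0 0; 1 0 -0.023 0.073 0 0 0; 1 0 -0.023 0.073 0 0 0; 1 0 -0.023 0.073 0 0 0; 1 0 -0.023 0.073 0 0 0; 1 0 -0.023 0.073 0 0 0; 
HU in tool [ 4.17337464e-19  2.98552260e-01 -9.54393288e-01] HD [0.08600654 0.95085685 0.297446  ] HS [ 0.99629457 -0.08208406 -0.02567745]
```

>>> apply_moves --moves "1 0.002 0.003 0.136 0.142 -0.048 0.046; 1 0.003 0.005 0.136 0.142 -0.048 0.046; 1 0.003 0.006 0.136 0.142 -0.048 0.046; 1 0 -0.023 0.073 0 0 0; 1 0 -0.023 0.073 0 0 0; 1 0 -0.023 0.073 0 0 0; 1 0 -0.023 0.073 0 0 0; 1 0 -0.023 0.073 0 0 0; 1 0 -0.023 0.073 0 0 0; 1 0 0 0 0 0 0; 1 0 0 0 0 0 0"

```text
t: 18.25
eef_pos: [0.5276, -0.1277, 0.1478]
tool_rot: [-0.152, 0.988, -0.013, -0.023]
contact_force: [-0.3, 0.2, -2.2]
gripper_width: 0.198
```

```bash
python3 ov.py u "[.0159,.1601,.0266]" "[.086,.9509,.2974]"; python3 - <<'E'
from h import *
import pickle
o,w,s,t=pickle.load(open("last.pkl","rb"))
T=Rq(o["tool_rot"]); tip=T.apply([.0159,.1601,.0266])+o["eef_pos"]; d=T.apply([.086,.9509,.2974])
print("u,back,side",(tip-HT)@HU,-(tip-HT)@HD,(tip-HT)@HS,"ang",np.degrees([d@HS,d@HU]))
a=cv2.resize(s["image"][135:205,220:290],(600,600),interpolation=2)
cv2.imwrite("pics/u1.png",a[:,:,::-1]); cv2.imwrite("pics/u2.png",w["image"][:,:,::-1])
b=cv2.resize(t["image"][205:265,285:365],(800,600),interpolation=2); cv2.imwrite("pics/u3.png",b[:,:,::-1])
E
```

```text
18.25 [ 0.5276 -0.1277  0.1478] [-0.28  0.23 -2.2 ] 0.19844354409369536
[234.2 161.9]
[297.7 428.5]
[354.6 233.3]
u,back,side 0.045156172318439644 0.0027336876419264836 -0.00015041931773469646 ang [-0.03319567  0.03555991]
```

View pics/u1.png

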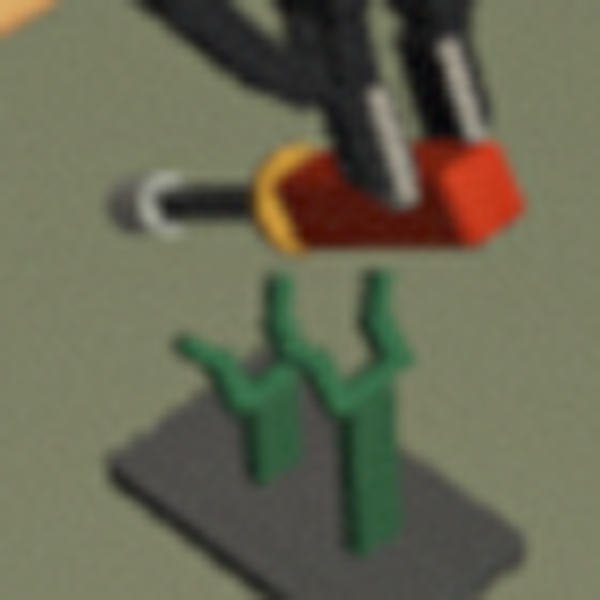

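View pics/u2.png

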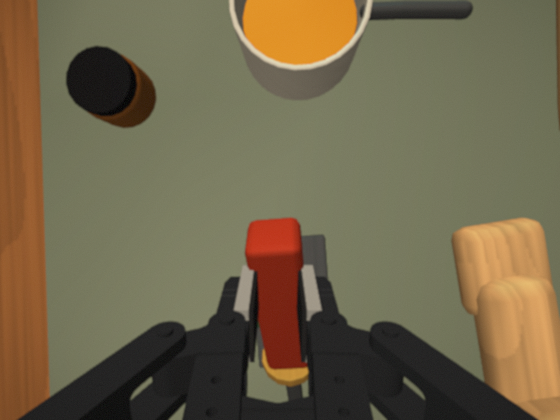

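View pics/u3.png

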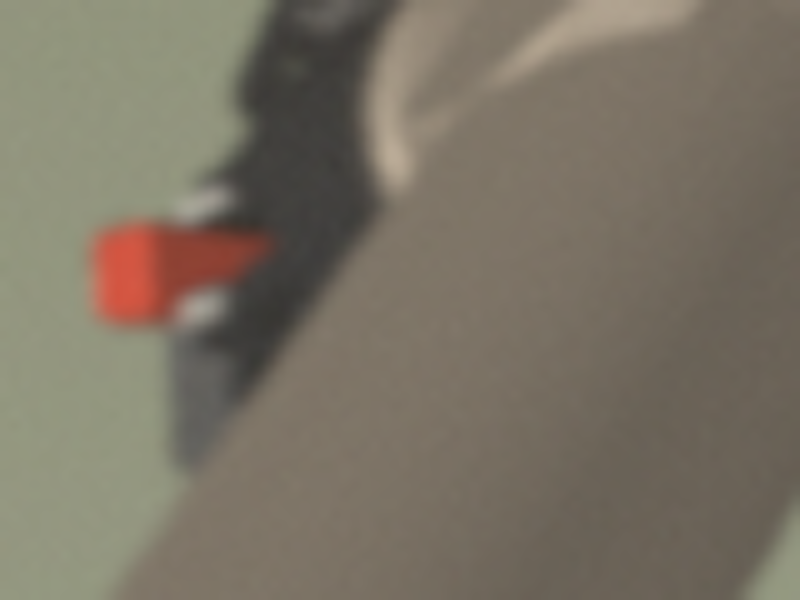

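View pics/u_a.png

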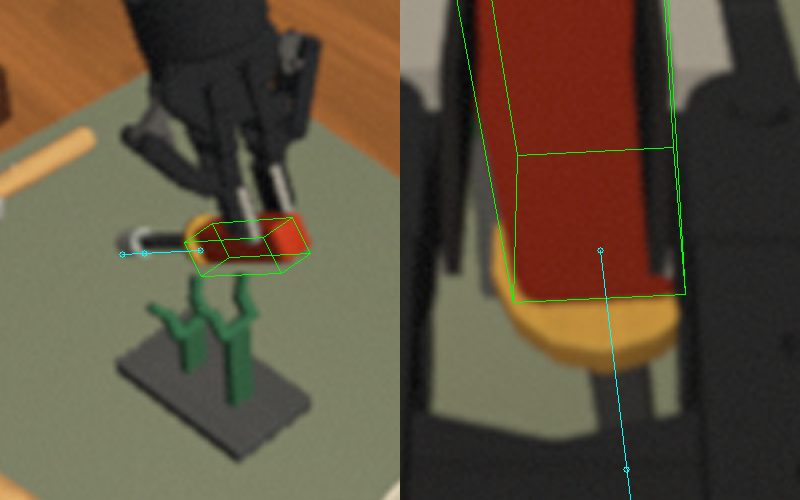

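```bash
python3 - <<'E'
import cv2
a=cv2.imread("pics/a_scene.png")[135:205,220:290]; cv2.imwrite("pics/v1.png",cv2.resize(a,(600,600),interpolation=2))
E
```

```text
(no output)
```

View pics/v1.png

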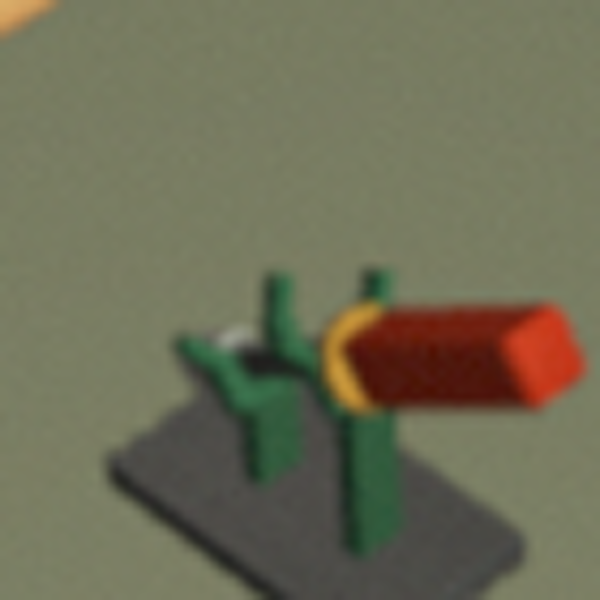

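```bash
cat > fit3.py <<'E'
from fit import *
import fit
o2,w2,s2,t2=pickle.load(open("last.pkl","rb")) if 0 else pickle.load(open("u.pkl","rb"))
T2=Rq(o2["tool_rot"]);p2=o2["eef_pos"]
oq=dict(o2)
def cr(a,b): return (220+a/8.571-.44*0,135+b/8.571)
hs=[((L1,1,1),cr(505,345)),((L1,-1,1),cr(565,308)),((L1,-1,-1),cr(583,360)),((L1,1,-1),cr(540,408)),((L0,1,-1),cr(385,405))]
ns=[((L1,1,1),cr(442,182)),((L1,-1,1),cr(497,142)),((L1,-1,-1),cr(523,205)),((L1,1,-1),cr(475,245)),((L0,1,-1),cr(308,247)),((0,0,0),cr(111,205))]
ws=[((L1,-1,1),(246,255.5),2),((L1,1,1),(302.4,252.7),2),((L0,-1,1),(268.7,368.2),1),((L0,1,1),(308.3,365.8),1),((L1,-1,-1),(250.5,220.5),1),((L1,1,-1),(299.5,218.8),1)]
Hh=np.array([.0118])
def res(x):
    F=Rit(x).as_matrix(); b=x[6:8]; hh=x[8]; hx=x[9]
    pt=lambda c,h: x[:3]-F[:,0]*c[0]+F[:,1]*c[1]*h+F[:,2]*c[2]*h
    r=[]
    HF=np.c_[HD,HS,np.cross(HD,HS)]
    HFu=HU
    for c,uv in hs:
        X=HT-HD*c[0]+HS*c[1]*hx+HU*c[2]*hx
        r.append(proj(s,X)[0]+b-uv)
    for c,uv in ns: r.append(proj(s,T2.apply(pt(c,hx))+p2)[0]+b-uv)
    for c,uv,wt in ws: r.append((proj(w,T2.apply(pt(c,hh))+p2,wview(w,o2))[0]-uv)*wt)
    r.append(proj(s,T0.apply(x[:3])+p0)[0]+b-(221,126)); r.append((proj(t,T0.apply(x[:3])+p0)[0]-(366.5,221.5))*.7)
    return np.concatenate(r+[[x[5]/np.radians(3),(hh-.0116)/.0005,(hx-.0116)/.0005]])
r=least_squares(res,np.r_[.0138,.1558,.0229,.08,.33,0,0,0,.0115,.0115],loss="soft_l1",x_scale=[.01]*3+[.1]*3+[1,1,.001,.001])
x=r.x; print(x[:3].round(4),np.degrees(x[3:6]).round(2),x[6:].round(4),r.cost); print(r.fun.round(1))
F=Rit(x).as_matrix(); d=F[:,0]; print("d_t",d.round(4)); np.save("x.npy",x)
tip=T2.apply(x[:3])+p2; dw=T2.apply(d)
print("u,back,side mm",np.array([(tip-HT)@HU,-(tip-HT)@HD,(tip-HT)@HS])*1e3,"ang side,up deg",np.degrees([dw@HS,dw@HU]))
C=np.linalg.inv(r.jac.T@r.jac); print("sd",np.sqrt(np.diag(C)).round(4))
E
cp last.pkl u.pkl; python3 fit3.py
```

```text
[0.0158 0.1574 0.0244] [ 5.14 18.04  0.67] [ 1.7731 -0.1497  0.0114  0.0106] 12.66821067497054
[-0.1 -1.1 -0.8 -1.3  0.8  0.3 -0.4 -0.6 -2.4 -0.6 -0.2 -0.5 -0.1 -0.2
  0.7  0.5 -0.2  0.3 -0.5  1.3  2.9  1.9  0.5  0.2 -0.6 -0.3 -1.1  0.2
  0.7  1.2 -0.2  0.4  0.4 -0.9  1.2  0.5  0.4 -0.6  0.2 -0.4 -2. ]
d_t [0.0851 0.947  0.3097]
u,back,side mm [ 4.64099283e+01  5.96368300e+00 -6.24652217e-04] ang side,up deg [-0.08328898 -0.7038403 ]
sd [1.200e-03 1.400e-03 1.300e-03 6.700e-03 9.000e-03 1.230e-02 3.815e-01
 5.164e-01 2.000e-04 7.000e-04]
```

```bash
python3 - <<'E'
from h import *
import pickle
o,w,s,t=pickle.load(open("u.pkl","rb"))
V=wview(w,o)
for uv in ((326,237),(327.5,270)):
  for z in (0,.01):
    X=onz(w,uv,z,V); print(uv,z,X.round(4),"side mm",((X-HT)@HS*1e3).round(1))
# earlier e.png: base corners in wrist picture c/e: crop origin 240,195 scale5
q=R.from_quat([1,.002,0,0]) 
E
python3 - <<'E'
import cv2
a=cv2.imread("pics/u2.png")[200:420,200:360]; cv2.imwrite("pics/u4.png",cv2.resize(a,None,fx=2.7,fy=2.7,interpolation=2))
E
```

```text
(326, 237) 0 [ 0.5672 -0.1351  0.    ] side mm 37.2
(326, 237) 0.01 [ 0.5664 -0.1342  0.01  ] side mm 36.4
(327.5, 270) 0 [ 0.5682 -0.1666  0.    ] side mm 36.4
(327.5, 270) 0.01 [ 0.5673 -0.1648  0.01  ] side mm 35.7
```

View pics/u4.png

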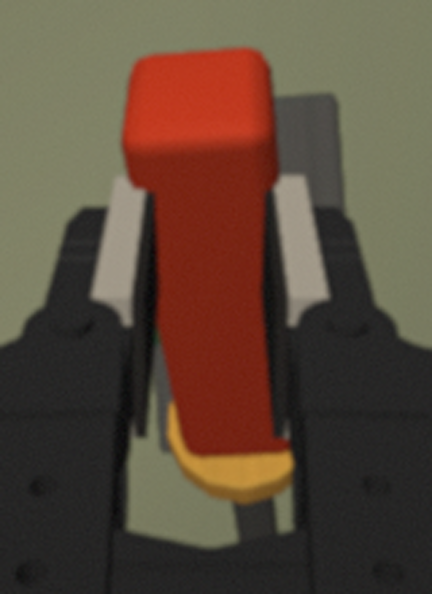

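>>> apply_moves --moves "1 0 -0.009 0.041 0 0 0; 1 0 -0.009 0.041 0 0 0; 1 0 -0.009 0.041 0 0 0; 1 0 -0.009 0.041 0 0 0; 1 0 -0.009 0.041 0 0 0; 1 0 0 0 0 0 0; 1 0 0 0 0 0 0"

```text
t: 18.98
eef_pos: [0.5266, -0.1153, 0.1258]
tool_rot: [-0.152, 0.988, -0.013, -0.023]
contact_force: [-0.4, 0.5, -2.7]
gripper_width: 0.199
```

```bash
cat > lk.py <<'E'
from h import *
from station import bot, imaging
import sys
o=bot.get_obs(); s=imaging.read_camera("scene"); w=imaging.read_camera("wrist")
x=np.load("x.npy"); T=Rq(o["tool_rot"]); tip=T.apply(x[:3])+o["eef_pos"]
print(round(o["t"],2),o["eef_pos"].round(4),"F",o["contact_force"].round(2),"M",o["torque"].round(2),"u,back,side",np.round([(tip-HT)@HU*1e3,-(tip-HT)@HD*1e3,(tip-HT)@HS*1e3],1))
a=cv2.resize(s["image"][135:205,220:290],(480,480),interpolation=2); b=cv2.resize(w["image"][200:420,200:360],(320,440),interpolation=2)
c=np.zeros((480,800,3),np.uint8); c[:,:480]=a; c[:440,480:]=b
cv2.imwrite("pics/%s.png"%sys.argv[1],c[:,:,::-1])
E
python3 lk.py x1
```

```text
18.98 [ 0.5266 -0.1153  0.1258] F [-0.4   0.46 -2.68] M [-0.3  -0.04 -0.03] u,back,side [21.3  3.5 -0.4]
```

View pics/x1.png

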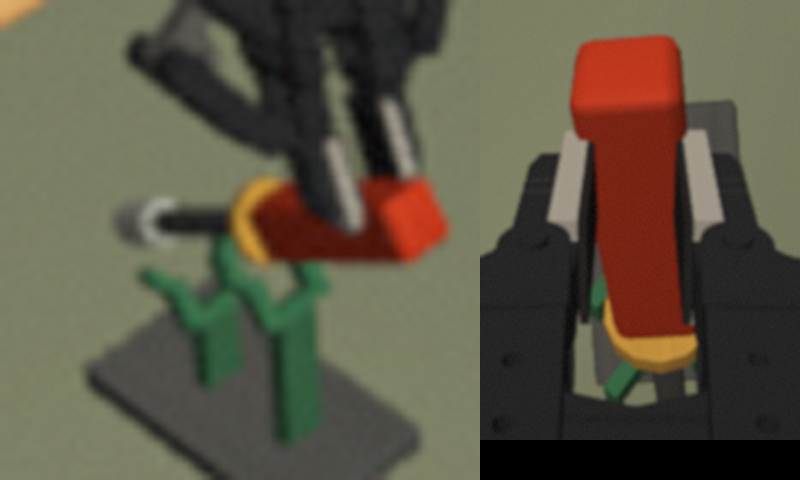

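>>> apply_moves --moves "1 0 -0.0075 0.024 0 0 0; 1 0 -0.0075 0.024 0 0 0; 1 0 -0.0075 0.024 0 0 0; 1 0 -0.0075 0.024 0 0 0; 1 0 0 0 0 0 0"

```text
t: 19.5
eef_pos: [0.5261, -0.108, 0.1157]
tool_rot: [-0.152, 0.988, -0.013, -0.023]
contact_force: [-1.0, 0.6, -1.7]
gripper_width: 0.195
```

```bash
python3 lk.py x2
```

```text
19.5 [ 0.5261 -0.108   0.1157] F [-0.97  0.57 -1.69] M [-0.28 -0.08  0.04] u,back,side [ 8.7  3.8 -0.5]
```

View pics/x2.png

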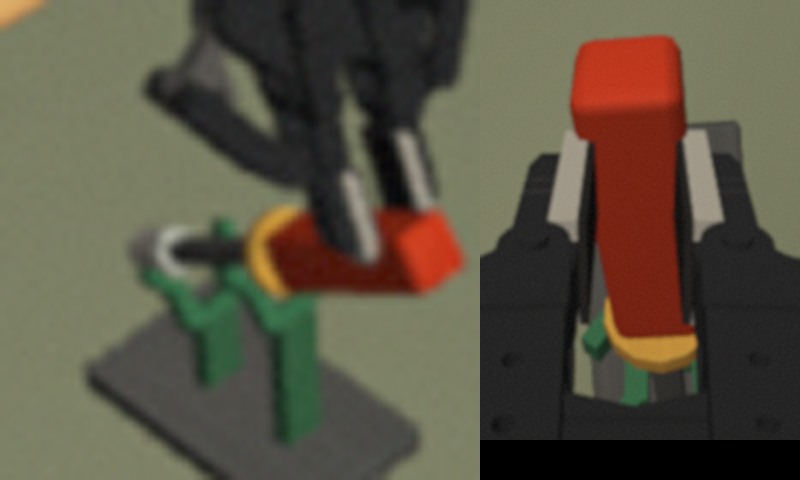

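>>> apply_moves --moves "1 0 -0.0075 0.024 0 0 0; 1 0 -0.0075 0.024 0 0 0; 1 0 0 0 0 0 0; 1 0 0 0 0 0 0"

```text
t: 19.93
eef_pos: [0.5262, -0.1051, 0.1111]
tool_rot: [-0.152, 0.988, -0.013, -0.023]
contact_force: [0.4, -0.4, -1.2]
gripper_width: 0.205
```

```bash
python3 lk.py x3
```

```text
19.93 [ 0.5262 -0.1051  0.1111] F [ 0.35 -0.38 -1.19] M [-0.3  -0.06  0.02] u,back,side [ 3.4  3.5 -0.2]
```

View pics/x3.png

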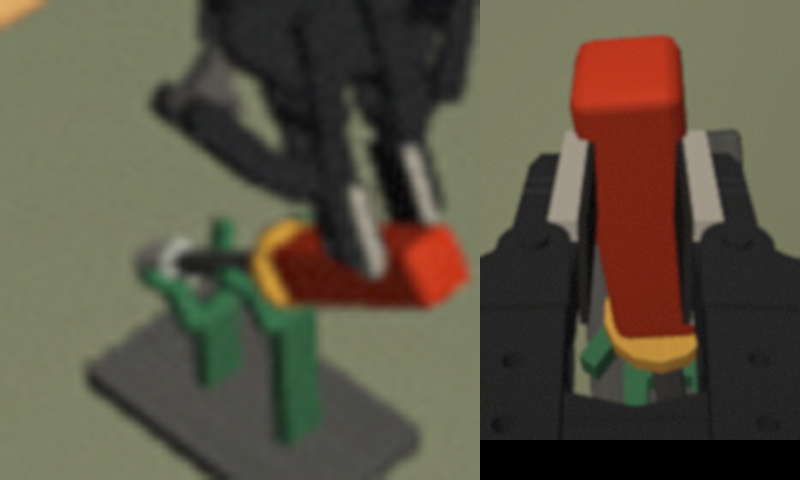

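>>> apply_moves --moves "1 0 -0.005 0.016 0.18 0 0; 1 0 -0.005 0.016 0.18 0 0; 1 0 0 0 0 0 0; 1 0 0 0 0 0 0"

```text
t: 20.37
eef_pos: [0.526, -0.1034, 0.1078]
tool_rot: [-0.165, 0.986, -0.014, -0.023]
contact_force: [0.6, 0.1, -1.4]
gripper_width: 0.197
```

```bash
python3 lk.py x4
```

```text
20.37 [ 0.526  -0.1034  0.1078] F [ 0.63  0.12 -1.41] M [-0.37 -0.08 -0.02] u,back,side [-4.3  2.5 -0.6]
```

View pics/x4.png

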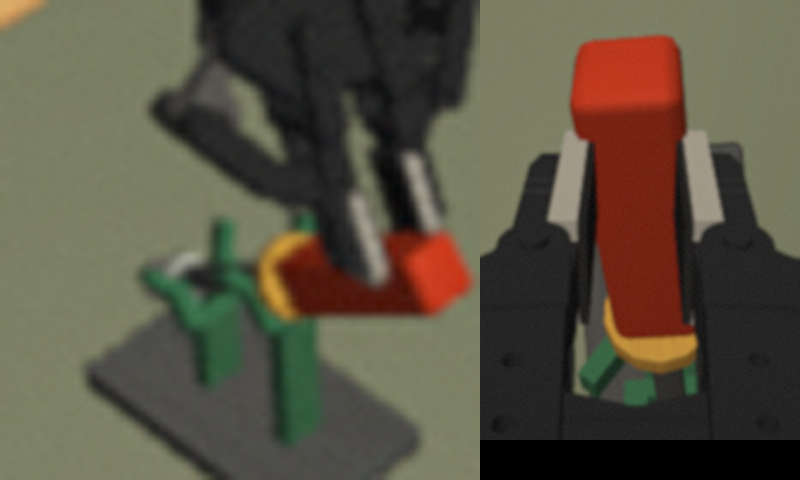

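>>> apply_moves --moves "1 0 -0.005 0.013 0.15 0 0; 1 0 -0.004 0.012 0.15 0 0; 1 0 0 0 0 0 0; 1 0 0 0 0 0 0"

```text
t: 20.8
eef_pos: [0.5261, -0.1013, 0.1054]
tool_rot: [-0.175, 0.984, -0.014, -0.023]
contact_force: [-0.5, -0.1, -2.0]
gripper_width: 0.198
```

```bash
python3 lk.py x5
```

```text
20.8 [ 0.5261 -0.1013  0.1054] F [-0.48 -0.08 -1.98] M [-0.5  -0.04  0.05] u,back,side [-10.7   2.4  -0.3]
```

View pics/x5.png

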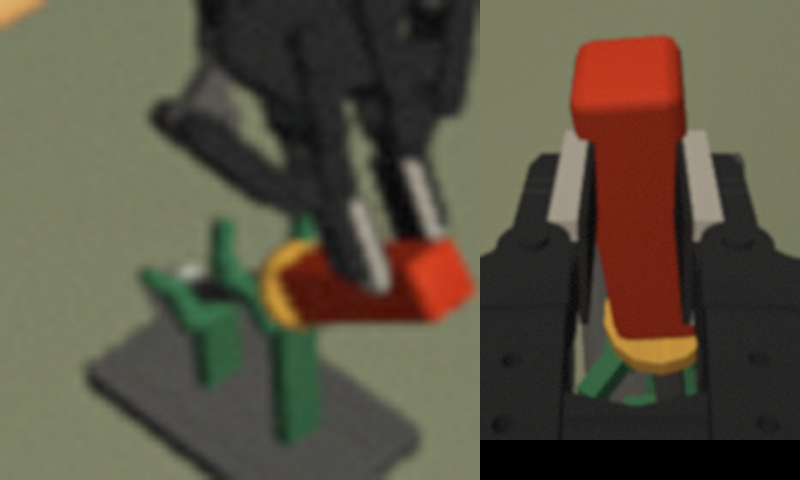

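>>> apply_moves --moves "1 0 -0.004 0.012 0 0 0; 1 0 0 0 0 0 0; 1 0 0 0 0 0 0"

```text
t: 21.15
eef_pos: [0.5262, -0.1002, 0.1044]
tool_rot: [-0.175, 0.984, -0.014, -0.022]
contact_force: [1.0, -1.1, -0.9]
gripper_width: 0.199
```

```bash
python3 lk.py x6; python3 lk.py x6
```

```text
21.15 [ 0.5262 -0.1002  0.1044] F [ 0.96 -1.08 -0.87] M [-0.7  -0.07  0.04] u,back,side [-12.1   2.8  -0.1]
21.25 [ 0.5262 -0.1002  0.1044] F [-0.62  0.15 -1.54] M [-0.66 -0.05  0.02] u,back,side [-12.1   2.8  -0.1]
```

View pics/x6.png

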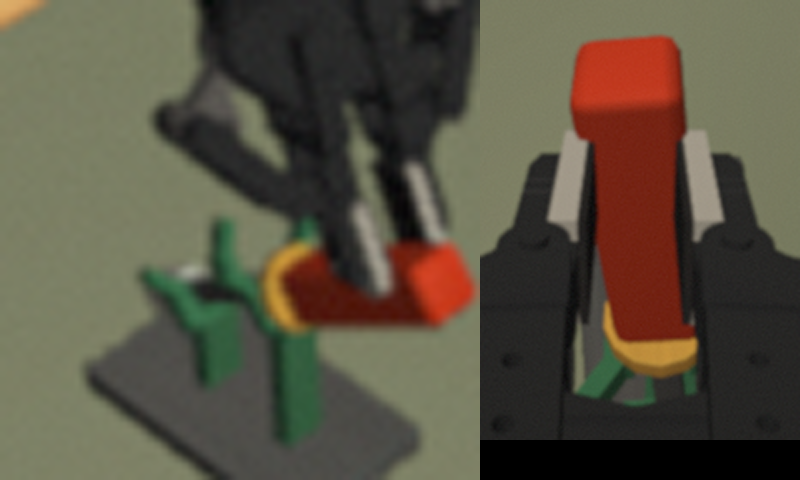

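>>> apply_moves --moves "0.5 0 0 0 0 0 0; 0.3 0 0 0 0 0 0; 0 0 0 0 0 0 0; -0.3 0 0 0 0 0 0; -0.6 0 0 0 0 0 0; -0.6 0 0 0 0 0 0; -0.6 0 0 0 0 0 0"

```text
t: 21.93
eef_pos: [0.5261, -0.1, 0.1044]
tool_rot: [-0.175, 0.984, -0.014, -0.023]
contact_force: [0.5, 0.3, -0.5]
gripper_width: 0.801
```

```bash
python3 lk.py x7
```

```text
21.93 [ 0.5261 -0.1     0.1044] F [ 0.52  0.31 -0.54] M [-0.37 -0.06  0.01] u,back,side [-12.3   2.9  -0.2]
```

View pics/x7.png

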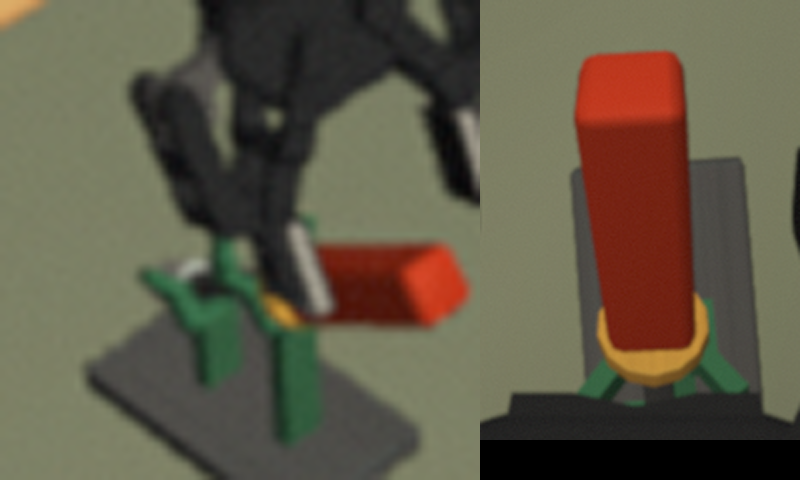

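>>> apply_moves --moves "-1 0 0 0 0 0 0; -1 0 0 -0.05 0 0 0; -1 0 0 -0.1 0 0 0; -1 0 0 -0.15 0 0 0; -1 0 0 -0.2 0 0 0; -1 0 0 -0.2 0 0 0; -1 0 0 -0.2 0 0 0; -1 0 -0.2 -0.2 0 0 0; -1 0 -0.2 -0.15 0 0 0; -1 0 -0.2 0 0 0 0; -1 0 0 0 0 0 0; -1 0 0 0 0 0 0"

```text
t: 23.03
eef_pos: [0.5349, -0.0836, 0.2713]
tool_rot: [-0.175, 0.984, -0.013, -0.022]
contact_force: [-0.6, -1.0, -1.1]
gripper_width: 0.998
```

```bash
python3 - <<'E'
from h import *
from station import bot, imaging, nets
o=bot.get_obs(); w=imaging.read_camera("wrist"); s=imaging.read_camera("scene"); t=imaging.read_camera("top"); V=wview(w,o)
print(round(o["t"],2),o["eef_pos"].round(3),o["contact_force"].round(2))
a0=cv2.imread("pics/a_scene.png")[:,:,::-1]
c=[cv2.resize(i[135:205,220:290],(400,400),interpolation=2) for i in (a0,s["image"])]
cv2.imwrite("pics/y1.png",np.hstack(c)[:,:,::-1]); cv2.imwrite("pics/y2.png",w["image"][:,:,::-1]); cv2.imwrite("pics/y3.png",s["image"][:,:,::-1])
for n,z in [("iron_tip",.035),("iron_grip",.116),("home_tip",.035),("home_grip",.116)]:
    for x in nets.spot_point(w,n)[:1]: print("w",n,np.round(x["location"],1),round(x["score"],2),onz(w,x["location"],z,V).round(4))
    for x in nets.spot_point(s,n)[:1]: print("s",n,np.round(x["location"],1),round(x["score"],2))
E
```

```text
23.03 [ 0.535 -0.084  0.271] [-0.62 -1.01 -1.09]
w iron_tip [285.6 370.7] 0.8 [ 0.5318 -0.2467  0.035 ]
s iron_tip [241.8 176.9] 0.81
w iron_grip [276.9 286.5] 0.84 [ 0.5272 -0.132   0.116 ]
s iron_grip [272.  174.5] 0.91
w home_tip [288.  370.3] 0.61 [ 0.5346 -0.2462  0.035 ]
s home_tip [240.9 178.4] 0.59
w home_grip [278.8 286.4] 0.58 [ 0.5291 -0.1319  0.116 ]
s home_grip [271.1 175.2] 0.91
```

View pics/y1.png

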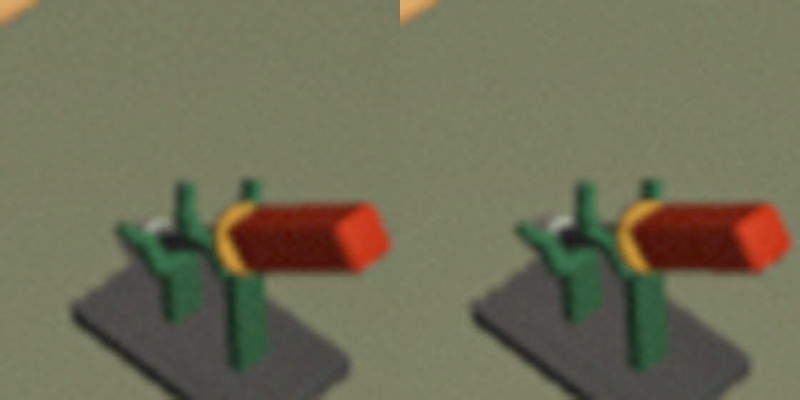

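View pics/y2.png

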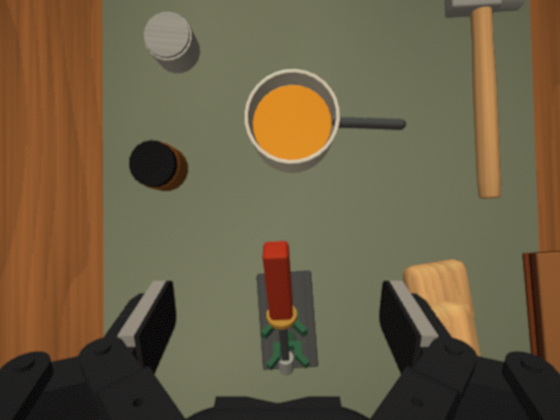

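View pics/y3.png

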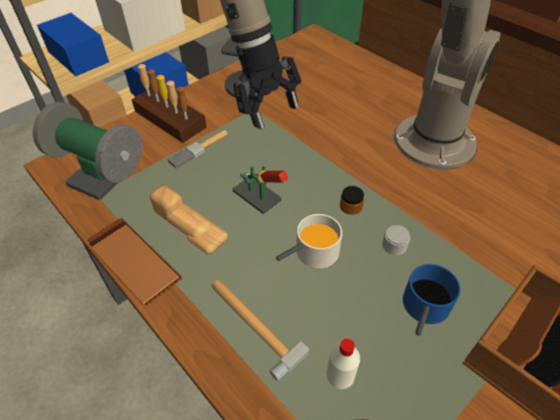

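The before and after crops of the stand are almost the same: the end of the red handle is at about (287,176) in both, and the head and shank sit in both forks. The scene picture shows the gripper well clear, the amber cake sprung back, and everything else where it was. I'm handing in.

```bash
python3 -c "
from station import bot
o=bot.get_obs();print(o['t'],abs(o['joint_vel']).max(),o['gripper_width'])
print(bot.hand_in())"
```

```text
23.5833 0.0036629623274853306 0.9979715665125419
the job is handed in; nothing more can be done
None
```

The iron is back in both forks of its stand and the job is handed in at 23.6 s. No verdict was reported.

**Pressing:** I dipped the head into the white pot and pressed the amber cake. The wrist force rose by about 6.5–7 N, slightly over the suggested 5 N. By the spring rate that is about 7 mm of travel, and it was held for more than 0.3 s. I then lifted the tip to about 0.15 m, well clear of the rim.

**Slip on lifting:** I lifted the iron straight up, but the forks stand at right angles to the sloping iron. The head most likely caught on the front fork, and the iron slid and tipped about 15° in the grip. I measured its new pose from the pictures, worked with that grip, and put the iron back along the direction of the forks.

**Last checks:**
- **Scene crops:** the crops of the stand before and after look almost the same.
- **Networks (wrist view):** they put the tip and the handle middle each within about 3 mm of home. In the scene view the two differ by about 1–2 pixels.
- **Rest of the bench:** the cake had sprung back, the gripper was open and well clear, and nothing else looked moved.

**Disagreement:** my fitted pose of the iron in the hand was off by several mm in height and a few degrees in pitch compared with the scene picture. I therefore guided the last part of the placing by comparing pictures and watching the force.

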